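# Pack out the rattling toothbrush rack

## Task

The acrylic toothbrush rack has play in the right-hand bay of the bathroom cabinet: take flat packers from the black stand and stand them upright on the bay floor in the gap between the cabinet's right side panel and the rack, one beside the other from the panel, as many as it takes until only a gap for the tapered wedge is left. Then push the wedge, thin end down and sloping face to the rack, between the packers and the rack until you feel the rack come tight against its divider; press firmly, but do not force it, for acrylic cracks. Finish while still holding the wedge pressed tight in the gap, with the packers you did not need left in the stand and the other things on the shelf and counter left where they are.

Things in the scene. Friction and masses are not known exactly. Their poses are not given: they have to be found in the camera images.
- cabinet: low wooden counter-top cabinet (mm): 150 deep (x), 330 wide (y), 121 high, front to -x, glass shelf on its left part. Its right-hand bay is open above, in front and behind, floor at z = 45. Origin: underside, half-way of the depth, in the plane of the right side panel's inner face: that face is y = 0, its top z = 115 (panel 150 long, 15 thick). The gap is 70 deep, along x, from y = 0 to the rack
- rack_cheek (a point): middle of the top edge of the outer (gap-side) face of the rack's clear acrylic cheek, a plate 8 mm thick (y), 90 long (x), 70 high; it lies at z = 115 mm, x = 0 of the cabinet, and its y there is the present width of the gap. The rack is 130 wide (y); three toothbrushes stand in its slots, the nearest 68 from this face, and reach z = 235
- rack (a joint): how far the rack stands off its divider (m): 0 = tight against the divider, 0.004 = as far as it goes towards the gap (cabinet's -y). It slides with about 1 N of friction. With the rack at 0 the gap is 16 to 26 mm wide; at the start the rack stands 2.5 to 4 mm off
- stand: black plastic stand, 66 (x) by 150 (y), 33 high, with four upright slots 38 (x) by 8 (y), 25 deep, at y = -51, -17, 17 and 51 mm; origin at the centre of its underside. Each slot holds a flat packer or the wedge, in any order
- packer1_mid (a point): centre of a flat grey plastic packer, 36 wide (x; its top corners bevelled, 20 wide at the very top), 6 thick (y), 120 tall (z), about 28 g, standing upright in the stand with its lower 25 mm in a slot
- packer2_mid (a point): the same for another packer
- packer3_mid (a point): the same for another packer
- wedge_head (a point): centre of the head of the tapered grey packer (the wedge; mm): 36 wide (x), 120 tall (z), about 45 g. The head, its upper 45, is 17 thick (y); this point is 22.5 below the top, 97.5 above the tip. Its flat face is 8.5 to the -y side; the +y face slopes 1 in 5 below the head, down to 2 thick at the tip (thickness 2 + height/5). It stands in a slot too, thin end down, leaning 2 degrees to +y
- wedge_tip (a point): lower edge of the wedge's flat face, middle of its width
Not all that is in view belongs to the job. Leave any red look-alike of the stand alone.

How it is judged:
By the outcome, as a careful person would: the job done as asked, in the order asked, and still so for the second after the job is handed in, while the arm keeps its last pose, push and grip.
It also fails if it takes over 72 s, if anything falls off the work surface, if the arm or the gripper's body presses on something with over 40 N, if the wrist force passes 120 N, or if a joint passes its speed limit or range.

## Robot

A 6-joint arm with a two-finger parallel gripper is mounted at the origin on the work surface. World frame = base frame: x ahead of the robot, y to its left, z up, the work surface at z = 0. Lengths are in m, angles in rad, forces in N, time in s.
With the tool pointing down it reaches from about 0.35 to 0.725 m from the base axis. Payload 6 kg.
Tool frame: the origin (TCP) lies at the very end of the fingers, on their centre line; the grasp point (between the pads) lies 19 mm behind it; y points along the fingers, z is the direction in which the jaws open and shut, and the axes are right-handed (so a half turn about y gives the same grasp; the last joint's range is limited). The gripper opens to 85 mm and grips with 20 to 120 N. Pads are 22 mm wide; open, the fingers measure 114 mm over their backs; the gripper's body (76 mm by 85 mm) begins 54 mm behind the grasp point. The pads swing forward as they close: fully open they stand 13 mm farther back than shut.
Start: joints at [1.591, 0.04, 0.085, 0, -1.615, -0.334], TCP at [0.185, 0.571, 0.231] pointing down, gripper open.
Joint ranges: [-2.56, 2.56], [-1.29, 2.01], [-1.08, 1.49], [-3.29, 1.98], [-2.81, -0.18], [-2.99, 2.99]. Speed limits (rad/s): [2.57, 2.57, 3.01, 3.14, 3.14, 3.14].

## Interface

Orientations are given as a rotation vector (axis times angle).
In Python, from cell import sensors, read_camera, order, trace gives the robot as it stands.
- The arm moves only by the tool step_arm, never from a script. Its argument "plan" is a list of rows, each an object of numbers: "ax", "ay", "az": the turn, a rotation vector about the tool's x, y, z in rad; "dx", "dy", "dz": the shift along the tool's x, y, z in units of 40 mm (1.0 is 40 mm); "jaw": the finger opening in mm, from 0 to 85.4. In form: [{"ax": .., "ay": .., "az": .., "dx": .., "dy": .., "dz": .., "jaw": ..}, ...]. A call has 1 to 5 rows; each row is the pose to reach, as a shift and turn from the pose commanded when the call began, along the tool's axes at that moment; what a row does not reach only later rows make up. A row lasts 1/12 s, in which the tool goes at most 41.7 mm and 7.16 degrees, less where a joint would pass 70% of its speed; a pose out of reach is approached as far as the arm can. A call with a gripper value outside its range is refused whole. The fingers move at their own pace and stop on an object; "newtons" is the grip in N (left out, the last holds). Time passes only in rows, so rows that repeat a pose let the fingers close. It gives the time, the measured TCP pose, the force and the opening at its end, in the units of the state.
- sensors.observe(): the state, without advancing time (a new reading comes with each control period).
- read_camera(name): name is "scene" or "top" or "wrist"; returns a dict with "color" (400x640x3 uint8, red, green, blue), "z_map" (400x640 float32, m along the optical axis (not along the pixel's ray), 0 where there is no reading), "intrinsics" (3x3 intrinsics, pixels), "origin" and "attitude" of the camera in the world. Camera axes: x right, y down, z forward; pixel columns grow to the right and rows downward; lengths in m; the calibration is good to about 2 mm. A picture is of the moment at which its call begins.
- order.hand_in(): hands the job in, once; it reports no verdict.
Trained networks look in a picture, given as the dict that the camera call returned (one of the last four; its "shot" number tells which), for a name from the list of things; names that differ only in an ending like _2 or _b are one class to them, and where a whole thing is asked for, a point or a joint stands for the part that bears it (a point fixed in the world has none). Each returns a list of dicts, best first, with "confidence" (0 to 1); they miss things now and then, are a little off and sometimes report something else, mostly with a low value. They report only what shows in the picture. A call takes as long as a camera call. They do not tell look-alikes from the thing itself.
- trace(query, picture): "pixels" (400x640 bool, what is visible of it) and "location" ([column, row] in pixels, amid what is visible of it).
The state is a dict: "time_s": time; "joint_pos": joint angles; "joint_vel": joint speeds; "effort": joint torques, N m; "tcp_pos": TCP position; "tcp_rot": TCP orientation; "contact_force": force on the tool from outside, world axes, zero at the start; "moment": the same for the moment, N m; "grip_width": finger opening in m.
Only numpy, scipy, OpenCV 4.12 (cv2) and the standard library are available. Lean on these libraries where they do the work, as an engineer would, in place of code of your own. Each camera call takes 0.05 s, during which the arm holds its last target.

## Working session

There is one attempt and no reset: what is moved stays moved. The work goes in short steps, Python scripts to look and compute and a tool call to move; the robot and the scene stay as the last step left them, time stands still between calls to the robot, and variables do not carry over. Pictures are saved under pics/ and viewed, and the job is handed in when it is done.

Besides the shell and the picture viewer there is one more tool, called after "Request:" by a JSON object that holds its "fn" and its "kwargs", one argument or row to a line. step_arm: Moves the arm, as the interface text tells. Its arguments: {"type":"object","properties":{"plan":{"type":"array","items":{"type":"object","properties":{"ax":{"type":"number"},"ay":{"type":"number"},"az":{"type":"number"},"dx":{"type":"number"},"dy":{"type":"number"},"dz":{"type":"number"},"jaw":{"type":"number"}}}},"newtons":{"type":"number"}},"required":["plan"]}

```bash
ls; mkdir -p pics; cat > h.py <<'E'
import numpy as np, cv2
from scipy.spatial.transform import Rotation as R
from cell import sensors, read_camera, order, trace
def rot(a):
    a=np.array(a,float)
    if a.shape==(3,3): return a
    if a.size==4: return R.from_quat(a).as_matrix()
    return R.from_rotvec(a).as_matrix()
def save(p,name): cv2.imwrite('pics/'+name+'.png',cv2.cvtColor(p['color'],cv2.COLOR_RGB2BGR))
def world(p,uv,z=None):
    K=p['intrinsics'];u,v=int(round(uv[0])),int(round(uv[1]))
    d=p['z_map'][v,u] if z is None else z
    c=np.array([(uv[0]-K[0,2])/K[0,0]*d,(uv[1]-K[1,2])/K[1,1]*d,d])
    return rot(p['attitude'])@c+np.array(p['origin'])
def cloud(p):
    K=p['intrinsics'];d=p['z_map'];v,u=np.mgrid[:400,:640]
    c=np.stack([(u-K[0,2])/K[0,0]*d,(v-K[1,2])/K[1,1]*d,d],-1)
    return c@rot(p['attitude']).T+np.array(p['origin'])
def proj(p,X):
    K=p['intrinsics'];c=(np.array(X)-np.array(p['origin']))@rot(p['attitude'])
    return np.stack([c[...,0]/c[...,2]*K[0,0]+K[0,2],c[...,1]/c[...,2]*K[1,1]+K[1,2]],-1)
E
python3 - <<'E'
from h import *
s=sensors.observe();print(s)
for n in['scene','top','wrist']:
    p=read_camera(n);save(p,n+'0');print(n,p['origin'],p['attitude'],p['intrinsics'])
    for q in['cabinet','rack_cheek','rack','stand','packer1_mid','wedge_head','wedge_tip']:
        for r in trace(q,p):
            l=r['location'];print(q,round(r['confidence'],2),np.round(l),r['pixels'].sum(),world(p,l).round(3))
E
```

```text
pics
{'time_s': 0.0, 'joint_pos': array([ 1.59068650e+00,  4.08422816e-02,  8.38079543e-02, -4.81327235e-04,
       -1.61550815e+00, -3.33721788e-01]), 'joint_vel': array([-0.00076371,  0.00097318, -0.00099879,  0.00041892,  0.00054375,
       -0.00042702]), 'effort': array([ 6.93491916e-05, -3.68203676e+01,  3.47417343e+01,  6.93225414e+00,
       -5.37519270e-03,  4.52732763e-06]), 'tcp_pos': array([0.185025  , 0.57041067, 0.23025657]), 'tcp_rot': array([-0.32446363, -2.05011534,  2.05386215]), 'contact_force': array([-0.72957428,  0.36542657, -0.60862925]), 'moment': array([ 0.03665389, -0.00721074,  0.02950396]), 'grip_width': 0.0853282681139514}
scene [ 1.14448789 -0.05868074  0.82943427] [-1.81008585 -1.77553338  0.68814508] [[470.03422499   0.         314.43536107]
 [  0.         470.03422499 201.57058257]
 [  0.           0.           1.        ]]
cabinet 0.6 [468. 240.] 8090 [0.6   0.242 0.109]
rack_cheek 0.93 [422. 225.] 3898 [0.559 0.16  0.107]
rack_cheek 0.43 [243. 217.] 317 [ 0.526 -0.196  0.102]
rack 0.84 [420. 223.] 3899 [0.552 0.158 0.106]
stand 0.95 [232. 238.] 1723 
[... 560 characters left out ...]
175.] 7562 [0.513 0.24  0.118]
rack_cheek 0.79 [216. 172.] 3252 [0.52  0.141 0.106]
rack 0.93 [210. 170.] 3264 [0.535 0.165 0.046]
rack 0.65 [428. 189.] 281 [ 0.482 -0.279  0.128]
stand 0.84 [178. 276.] 2409 [0.312 0.231 0.03 ]
stand 0.79 [397. 263.] 2348 [ 0.337 -0.232  0.033]
stand 0.55 [395. 193.] 1333 [ 0.485 -0.232  0.031]
packer1_mid 0.49 [394. 180.] 205 [ 0.51  -0.225  0.062]
wedge_head 0.76 [429. 189.] 276 [ 0.481 -0.283  0.124]
wedge_tip 0.58 [426. 188.] 271 [ 0.483 -0.277  0.127]
wrist [0.26097424 0.54761627 0.37408483] [ 1.72257385 -2.37261774 -0.37997608] [[326.98300325   0.         316.57642774]
 [  0.         326.98300325 200.31419355]
 [  0.           0.           1.        ]]
```

View pics/scene0.png

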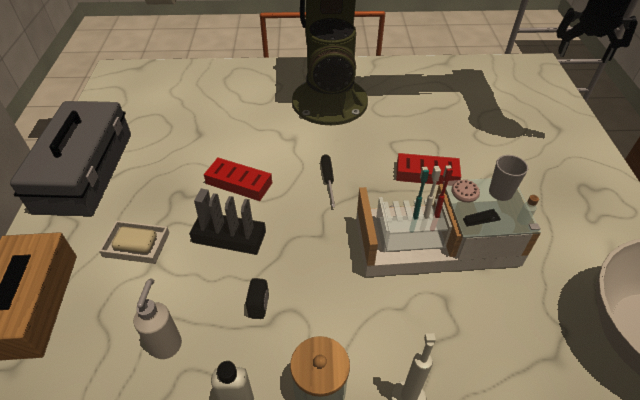

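View pics/top0.png

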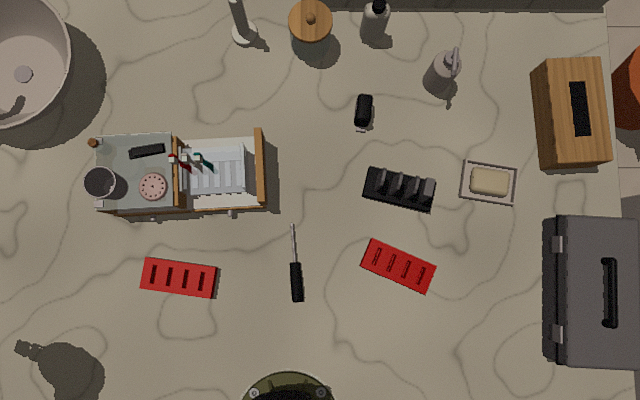

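View pics/wrist0.png

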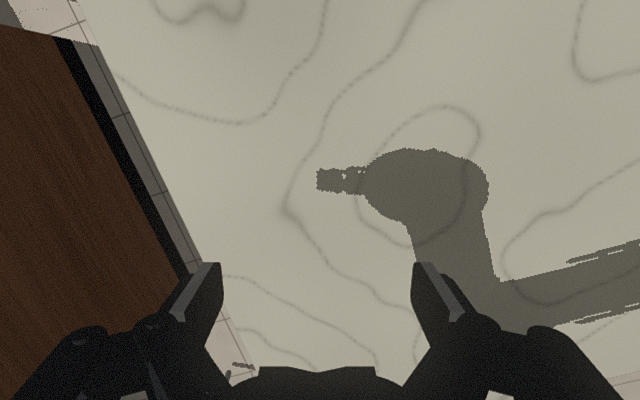

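The scene view shows the wedge at (202,205) at the left end of the black stand and three packers to its right. The cabinet bay is at about (390,230), with the wooden right panel at (368,235). The red stands at (238,180) and (428,168) are look-alikes. Next I move the arm above the bay with the wrist camera.

```bash
python3 - <<'E'
from h import *
s=sensors.observe();T=rot(s['tcp_rot']);print('tool axes cols',T.round(3))
p=read_camera('wrist');print('cam rel tool',(T.T@(p['origin']-s['tcp_pos'])).round(3));print((T.T@rot(p['attitude'])).round(3))
p=read_camera('top');C=cloud(p)
hsv=cv2.cvtColor(p['color'],cv2.COLOR_RGB2HSV)
# panel top: z~0.115 within u 245..275
sub=C[120:220,240:280].reshape(-1,3)
m=(abs(sub[:,2]-0.115)<0.01);q=sub[m];print(len(q),q[:,2].mean(),q.min(0),q.max(0))
r=cv2.minAreaRect((q[:,:2]*1000).astype(np.float32));print(r)
m=trace('stand',p)
sub=C[155:220,355:445].reshape(-1,3);m=(abs(sub[:,2]-0.033)<0.008);print(cv2.minAreaRect((sub[m][:,:2]*1000).astype(np.float32)))
m=(sub[:,2]>0.115);q=sub[m];print(len(q))
import scipy.cluster.hierarchy as hc
l=hc.fcluster(hc.linkage(q[:,:2]),0.006,'distance')
for k in set(l): 
    if (l==k).sum()>5: print(k,(l==k).sum(),q[l==k].mean(0).round(4),cv2.minAreaRect((q[l==k][:,:2]*1000).astype(np.float32)))
for n,b in(('top',(140,230,110,240)),('top',(360,450,150,220))):
    im=p['color'][b[2]:b[3],b[0]:b[1]]; cv2.imwrite('pics/c%d.png'%b[0],cv2.resize(im[:,:,::-1],None,fx=6,fy=6,interpolation=cv2.INTER_CUBIC)[:600,:800])
E
```

```text
tool axes cols [[-0.951  0.    -0.309]
 [ 0.309 -0.    -0.951]
 [-0.    -1.     0.   ]]
cam rel tool [-0.079 -0.143 -0.001]
[[ 0.001  0.95   0.312]
 [ 0.001 -0.312  0.95 ]
 [ 1.    -0.001 -0.001]]
804 0.11375191447695632 [0.4605582  0.04281136 0.10501853] [0.61079602 0.09226799 0.11972124]
((535.1439208984375, 69.95750427246094), (150.42335510253906, 48.05559539794922), 3.2091028690338135)
((496.9576110839844, -242.86737060546875), (150.6849822998047, 67.04318237304688), 75.72361755371094)
404
1 20 [ 0.3554 -0.0466  1.0684] ((355.42266845703125, -46.59184265136719), (0.0, 0.0), 0.0)
2 66 [ 0.5083 -0.1926  0.1241] ((509.23193359375, -192.92645263671875), (6.452061653137207, 35.539424896240234), 77.05577850341797)
3 69 [ 0.5009 -0.2256  0.124 ] ((501.7555236816406, -226.47740173339844), (6.62396764755249, 35.307220458984375), 76.12921905517578)
4 180 [ 0.4866 -0.2825  0.1258] ((486.8580322265625, -283.08404541015625), (17.66503143310547, 35.81648254394531), 75.63092041015625)
5 69 [ 0.4928 -0.2585  0.1243] ((493.32427978515625, -259.3356628417969), (6.984530448913574, 35.74226760864258), 75.88310241699219)
```

```bash
cat >> h.py <<'E'
def go(pos,yaw):
    """shift/turn from the present pose to TCP pos, tool x at 90deg+yaw, pointing down"""
    s=sensors.observe();T=rot(s['tcp_rot']);a=np.pi/2+np.radians(yaw)
    D=np.array([[np.cos(a),0,0],[np.sin(a),0,0],[0,-1,0]],float)
    D[:,1]=[0,0,-1];D[:,2]=np.cross(D[:,0],D[:,1])
    d=T.T@(np.array(pos)-s['tcp_pos'])/0.04
    r=R.from_matrix(T.T@D).as_rotvec()
    print('dx dy dz',d.round(3),'a',r.round(4),'rows>=',max(np.linalg.norm(d)*40/41.7,np.degrees(np.linalg.norm(r))/7.16).round(1))
E
python3 - <<'E'
from h import *
go([0.40,0.35,0.40],-18)
go([0.535,0.085,0.36],2)
E
```

```text
dx dy dz [-6.811 -4.218  3.59 ] a [-0.0000e+00  1.5712e+00 -1.0000e-04] rows>= 12.6
dx dy dz [-12.066  -3.217   8.85 ] a [-1.0000e-04  1.2221e+00 -1.0000e-04] rows>= 14.7
```

View pics/c140.png

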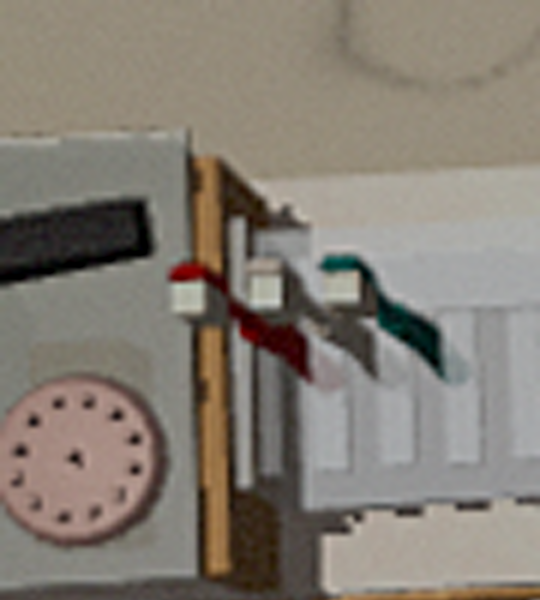

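View pics/c360.png

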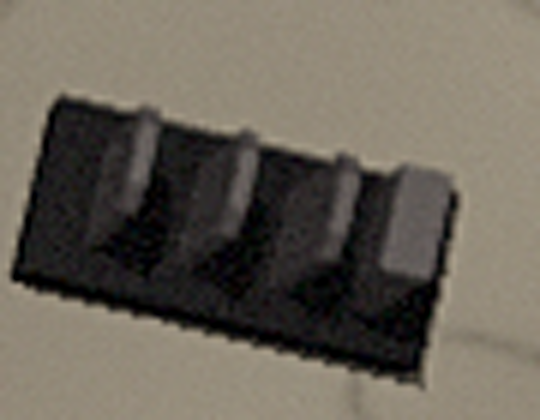

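Request:
{"fn": "step_arm", "kwargs": {
  "plan": [
    {"dy":-1.0,"ay":0.1},
    {"dx":-0.7,"dy":-2.0,"dz":0.4,"ay":0.2},
    {"dx":-1.5,"dy":-2.8,"dz":1.0,"ay":0.3},
    {"dx":-2.3,"dy":-3.2,"dz":1.6,"ay":0.4},
    {"dx":-3.1,"dy":-3.2,"dz":2.2,"ay":0.5}
  ]
}}

```text
validation failed for argument at $.pl...
```

```bash
python3 - <<'E'
from h import *
print(sensors.observe()['tcp_pos'])
go([0.535,0.085,0.36],2)
E
```

```text
[0.18518625 0.57067439 0.23126834]
dx dy dz [-12.066  -3.217   8.85 ] a [-1.0000e-04  1.2221e+00 -1.0000e-04] rows>= 14.7
```

Request:
{"fn": "step_arm", "kwargs": {
  "plan": [
    {"ax":0,"ay":0.1,"az":0,"dx":0,"dy":-1.0,"dz":0,"jaw":85},
    {"ax":0,"ay":0.2,"az":0,"dx":-0.7,"dy":-2.0,"dz":0.4,"jaw":85},
    {"ax":0,"ay":0.3,"az":0,"dx":-1.5,"dy":-2.8,"dz":1.0,"jaw":85},
    {"ax":0,"ay":0.4,"az":0,"dx":-2.3,"dy":-3.2,"dz":1.6,"jaw":85},
    {"ax":0,"ay":0.5,"az":0,"dx":-3.1,"dy":-3.2,"dz":2.2,"jaw":85}
  ]
}}

```text
time_s: 1.77
tcp_pos: [0.2673, 0.4615, 0.3603]
tcp_rot: [-0.753, -1.743, 1.734]
contact_force: [1.7, 0.2, 1.0]
grip_width: 0.085
```

```bash
python3 - <<'E'
from h import *
print(sensors.observe()['tcp_pos'])
go([0.535,0.085,0.36],2)
E
```

```text
[0.2672908  0.46152357 0.36032095]
dx dy dz [-11.445  -0.019   1.554] a [0.0036 0.7181 0.0033] rows>= 11.1
```

Request:
{"fn": "step_arm", "kwargs": {
  "plan": [
    {"ax":0,"ay":0.1,"az":0,"dx":-1.0,"dy":0,"dz":0.14,"jaw":70},
    {"ax":0,"ay":0.2,"az":0,"dx":-2.0,"dy":0,"dz":0.28,"jaw":60},
    {"ax":0,"ay":0.3,"az":0,"dx":-3.0,"dy":0,"dz":0.42,"jaw":60},
    {"ax":0,"ay":0.4,"az":0,"dx":-4.0,"dy":0,"dz":0.56,"jaw":60},
    {"ax":0,"ay":0.5,"az":0,"dx":-5.0,"dy":0,"dz":0.7,"jaw":60}
  ]
}}

```text
time_s: 2.18
tcp_pos: [0.3841, 0.2957, 0.3571]
tcp_rot: [-1.079, -1.394, 1.392]
contact_force: [0.6, 0.5, 0.2]
grip_width: 0.0599
```

```bash
python3 - <<'E'
from h import *
go([0.535,0.085,0.36],2)
E
```

```text
dx dy dz [-6.042 -0.074 -2.336] a [0.0007 0.2177 0.0007] rows>= 6.2
```

Request:
{"fn": "step_arm", "kwargs": {
  "plan": [
    {"ax":0,"ay":0.1,"az":0,"dx":-0.9,"dy":0,"dz":-0.35,"jaw":60},
    {"ax":0,"ay":0.2,"az":0,"dx":-1.8,"dy":0,"dz":-0.7,"jaw":60},
    {"ax":0,"ay":0.21,"az":0,"dx":-2.7,"dy":0,"dz":-1.05,"jaw":60},
    {"ax":0,"ay":0.21,"az":0,"dx":-3.6,"dy":0,"dz":-1.4,"jaw":60},
    {"ax":0,"ay":0.21,"az":0,"dx":-4.4,"dy":0,"dz":-1.7,"jaw":60}
  ]
}}

```text
time_s: 2.6
tcp_pos: [0.4949, 0.1424, 0.357]
tcp_rot: [-1.187, -1.244, 1.243]
contact_force: [-0.6, 0.9, -0.5]
grip_width: 0.0598
```

Request:
{"fn": "step_arm", "kwargs": {
  "plan": [
    {"ax":0,"ay":0,"az":0,"dx":-0.6,"dy":0,"dz":-0.2,"jaw":60},
    {"ax":0,"ay":0,"az":0,"dx":-1.0,"dy":0,"dz":-0.4,"jaw":60},
    {"ax":0,"ay":0,"az":0,"dx":-1.0,"dy":0,"dz":-0.4,"jaw":60}
  ]
}}

```text
time_s: 2.85
tcp_pos: [0.5129, 0.1026, 0.3566]
tcp_rot: [-1.189, -1.24, 1.242]
contact_force: [-0.5, 0.1, -0.3]
grip_width: 0.0598
```

```bash
python3 - <<'E'
from h import *
go([0.535,0.085,0.36],2)
p=read_camera('wrist');save(p,'w1');np.savez('w1.npz',**{k:v for k,v in p.items()})
print(p['origin'],p['attitude'])
for q in ['rack_cheek','cabinet']:
    for r in trace(q,p): print(q,r['confidence'],r['location'],r['pixels'].sum())
E
```

```text
dx dy dz [-0.464 -0.085 -0.533] a [-0.0002  0.0082 -0.0009] rows>= 0.7
[0.51608815 0.02448015 0.4994706 ] [ 0.06505511 -3.09496847 -0.49437814]
rack_cheek 0.79 [304.0, 197.6] 7903
cabinet 0.97 [267.9, 214.2] 12467
```

View pics/w1.png

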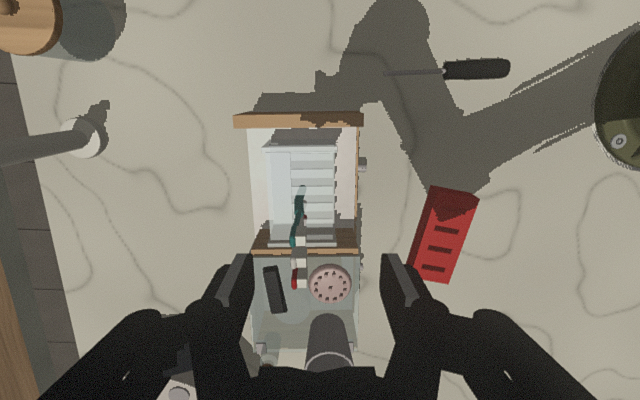

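```bash
python3 - <<'E'
from h import *
p=dict(np.load('w1.npz'));
im=p['color'][95:260,220:380];cv2.imwrite('pics/w1c.png',cv2.resize(im[:,:,::-1],None,fx=3.6,fy=3.6,interpolation=cv2.INTER_CUBIC))
C=cloud(p)
for u in (265,300,330):
    print(u)
    for v in range(108,160,2): print(v,C[v,u].round(4),p['color'][v,u])
go([0.53,0.045,0.25],3)
E
```

```text
265
108 [0.5907 0.0484 0.0021] [93 88 78]
110 [0.5909 0.0512 0.001 ] [92 87 80]
112 [0.5819 0.0505 0.0608] [73 64 47]
114 [0.5752 0.0501 0.1057] [113  92  66]
116 [0.5738 0.0517 0.1149] [172 145 111]
118 [0.5738 0.054  0.1151] [169 143 110]
120 [0.5738 0.0561 0.1156] [166 136 103]
122 [0.5739 0.0585 0.1144] [168 139 108]
124 [0.574  0.0607 0.1144] [168 139 107]
126 [0.5739 0.0629 0.1152] [165 136 101]
128 [0.5844 0.0726 0.045 ] [185 176 160]
130 [0.5842 0.0751 0.0466] [198 199 191]
132 [0.5843 0.0779 0.0461] [197 198 188]
134 [0.5843 0.0805 0.0463] [202 203 193]
136 [0.5844 0.0833 0.0454] [199 201 191]
138 [0.5846 0.0862 0.0447] [199 199 190]
140 [0.5844 0.0888 0.0457] [199 201 191]
142 [0.5846 0.0917 0.0447] [197 197 187]
144 [0.5774 0.087  0.0926] [133 135 127]
146 [0.5748 0.0867 0.1099] [129 132 126]
148 [0.574  0.0882 0.1155] [203 206 203]
150 [0.574  0.0906 0.1152] [199 202 196]
152 [0.5741 0.093  0.1152] [184 187 184]
154 [0.5755 0.097  0.1061] [200 203 200]
156 [0.5756 0.0997 0.105 ] [199 203 199]
158 [0.5755 0.102  0.106 ] [198 201 195]
300
108 [5.395e-01 4.630e-02 2.000e-04]
[... 1438 characters left out ...]
.0458] [106 101  94]
130 [0.4956 0.0717 0.0435] [101  96  92]
132 [0.4956 0.074  0.0468] [101  99  92]
134 [0.4954 0.0769 0.0453] [102  97  90]
136 [0.4953 0.0796 0.0453] [106 103  93]
138 [0.4951 0.0824 0.045 ] [103  99  94]
140 [0.4958 0.0828 0.062 ] [98 95 92]
142 [0.4966 0.0825 0.0832] [97 98 91]
144 [0.4973 0.0824 0.101 ] [108 108 102]
146 [0.4978 0.0828 0.1145] [165 167 160]
148 [0.4977 0.085  0.1156] [195 197 190]
150 [0.4976 0.0874 0.1154] [189 193 186]
152 [0.4974 0.0898 0.1148] [196 200 194]
154 [0.4969 0.0938 0.1059] [195 200 194]
156 [0.4967 0.0962 0.1057] [193 197 191]
158 [0.4966 0.0988 0.1051] [194 199 193]
dx dy dz [-1.533  2.666 -0.385] a [-0.0001 -0.0057  0.0001] rows>= 3.0
```

View pics/w1c.png

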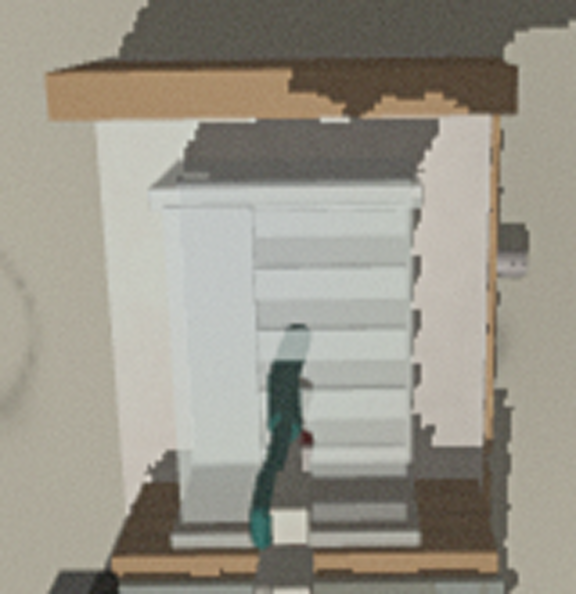

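Wrist view (w1): the panel strip is at rows 113–126 and the cheek edge at row 146. Depth puts the panel's inner face at y≈0.062 and the cheek at y≈0.0847, with a yaw of about 3°. The gap is therefore about 22.7 mm now, or about 25.5 mm with the rack tight. Two packers would leave about 13.5 mm, which suits the wedge. On to the stand.

```bash
python3 - <<'E'
from h import *
go([0.50,-0.235,0.27],-14)
E
```

```text
dx dy dz [-8.491  2.166  0.691] a [-1.00e-04  2.91e-01  1.00e-04] rows>= 8.4
```

Request:
{"fn": "step_arm", "kwargs": {
  "plan": [
    {"ax":0,"ay":0.06,"az":0,"dx":-0.9,"dy":0.1,"dz":0.1,"jaw":60},
    {"ax":0,"ay":0.12,"az":0,"dx":-1.8,"dy":0.3,"dz":0.2,"jaw":60},
    {"ax":0,"ay":0.18,"az":0,"dx":-2.75,"dy":0.6,"dz":0.3,"jaw":60},
    {"ax":0,"ay":0.24,"az":0,"dx":-3.7,"dy":0.8,"dz":0.4,"jaw":60},
    {"ax":0,"ay":0.29,"az":0,"dx":-4.6,"dy":1.0,"dz":0.5,"jaw":60}
  ]
}}

```text
time_s: 3.42
tcp_pos: [0.5, -0.0798, 0.3165]
tcp_rot: [-1.315, -1.028, 1.027]
contact_force: [1.3, -0.6, -0.4]
grip_width: 0.0599
```

```bash
python3 - <<'E'
from h import *
go([0.50,-0.235,0.27],-14)
E
```

```text
dx dy dz [-3.766  1.162 -0.935] a [0.0005 0.0008 0.0003] rows>= 3.9
```

Request:
{"fn": "step_arm", "kwargs": {
  "plan": [
    {"ax":0,"ay":0,"az":0,"dx":-0.9,"dy":0.25,"dz":-0.2,"jaw":60},
    {"ax":0,"ay":0,"az":0,"dx":-1.8,"dy":0.5,"dz":-0.4,"jaw":60},
    {"ax":0,"ay":0,"az":0,"dx":-2.7,"dy":0.8,"dz":-0.65,"jaw":60},
    {"ax":0,"ay":0,"az":0,"dx":-3.5,"dy":1.1,"dz":-0.85,"jaw":60},
    {"ax":0,"ay":0,"az":0,"dx":-3.5,"dy":1.1,"dz":-0.85,"jaw":60}
  ]
}}

```text
time_s: 3.83
tcp_pos: [0.4988, -0.2262, 0.2693]
tcp_rot: [-1.312, -1.023, 1.029]
contact_force: [0.6, 1.3, -0.7]
grip_width: 0.0603
```

```bash
python3 - <<'E'
from h import *
p=read_camera('wrist');save(p,'w2');np.savez('w2.npz',**p)
C=cloud(p)
for q in ['packer1_mid','wedge_head','stand']:
    for r in trace(q,p):
        P=C[r['pixels']];P=P[P[:,2]>0.02]
        print(q,round(r['confidence'],2),np.round(r['location']),r['pixels'].sum(),P.min(0).round(4),P.max(0).round(4))
m=(C[...,2]>0.122)&(C[...,2]<0.14)&(C[...,1]<-0.15)&(C[...,1]>-0.33)
n,l,st,ce=cv2.connectedComponentsWithStats(m.astype(np.uint8))
for k in range(1,n):
    if st[k,4]>20: print(st[k],C[l==k].mean(0).round(4),cv2.minAreaRect((C[l==k][:,:2]*1000).astype(np.float32)))
E
```

```text
packer1_mid 0.7 [310. 176.] 1012 [ 0.4797 -0.3022  0.0285] [ 0.5307 -0.1911  0.4122]
wedge_head 0.89 [310. 115.] 1160 [ 0.4675 -0.3022  0.0296] [ 0.5067 -0.2649  0.4122]
stand 0.87 [453. 111.] 9188 [ 0.2708 -0.3163  0.02  ] [ 0.4797 -0.1543  0.4122]
stand 0.57 [313. 135.] 3768 [ 0.4486 -0.3206  0.0201] [ 0.548  -0.1622  0.4122]
[291 109  43  22 892] [ 0.4878 -0.2819  0.1278] ((487.57476806640625, -281.9720458984375), (17.208641052246094, 35.69410705566406), 75.8245620727539)
[  0 140  23  15 174] [ 0.7403 -0.3233  0.1328] ((741.301025390625, -323.12066650390625), (14.440181732177734, 4.258172035217285), 40.914573669433594)
[294 145  36   8 271] [ 0.4936 -0.2583  0.1269] ((493.9407043457031, -258.135986328125), (6.284562587738037, 30.922012329101562), 76.34977722167969)
[295 182  35   9 274] [ 0.5017 -0.2253  0.1268] ((502.0463562011719, -224.80429077148438), (6.736602306365967, 31.173961639404297), 76.35706329345703)
[295 217  35   9 274] [ 0.5103 -0.1925  0.1267] ((510.5199890136719, -192.01194763183594), (6.874442100524902, 32.39152526855469), 76.64397430419922)
[  0 304   8  15  54] [ 0.8493 -0.1722  0.1228] ((847.9288330078125, -171.73858642578125), (18.430740356445312, 6.921634197235107), 59.4310188293457)
```

View pics/w2.png

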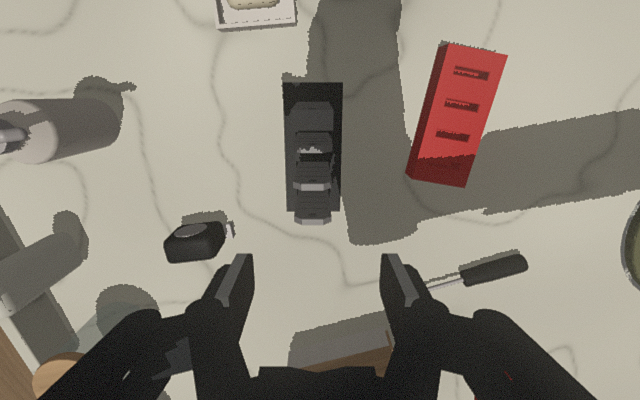

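Wrist view (w2): the wedge head is at (312,115) and packer tops at (312,149), (312,186) and (312,221), all at z≈0.128. This agrees with the top camera to within 1–2 mm. I grasp the packer nearest the cabinet with the pads on its edges, offset 8 mm towards +y.

```bash
python3 - <<'E'
from h import *
go([0.5121,-0.1844,0.15],-13.9)
go([0.5121,-0.1844,0.082],-13.9)
E
```

```text
dx dy dz [ 0.992  3.085 -0.056] a [0.001  0.001  0.0001] rows>= 3.1
dx dy dz [ 0.992  4.785 -0.055] a [0.001  0.001  0.0001] rows>= 4.7
```

Request:
{"fn": "step_arm", "kwargs": {
  "plan": [
    {"ax":0,"ay":0,"az":0,"dx":0.5,"dy":0.8,"dz":-0.03,"jaw":60},
    {"ax":0,"ay":0,"az":0,"dx":0.99,"dy":1.6,"dz":-0.06,"jaw":60},
    {"ax":0,"ay":0,"az":0,"dx":0.99,"dy":2.4,"dz":-0.06,"jaw":60},
    {"ax":0,"ay":0,"az":0,"dx":0.99,"dy":2.8,"dz":-0.06,"jaw":60},
    {"ax":0,"ay":0,"az":0,"dx":0.99,"dy":2.8,"dz":-0.06,"jaw":60}
  ]
}}

```text
time_s: 4.45
tcp_pos: [0.5104, -0.1831, 0.1569]
tcp_rot: [-1.308, -1.027, 1.033]
contact_force: [0.1, 0.7, -0.7]
grip_width: 0.0602
```

```bash
python3 - <<'E'
from h import *
go([0.5121,-0.1844,0.082],-13.9)
E
```

```text
dx dy dz [-0.022  1.872 -0.059] a [-0.0058  0.0028  0.0001] rows>= 1.8
```

Request:
{"fn": "step_arm", "kwargs": {
  "plan": [
    {"ax":-0.005,"ay":0,"az":0,"dx":-0.02,"dy":0.7,"dz":-0.06,"jaw":60},
    {"ax":-0.005,"ay":0,"az":0,"dx":-0.02,"dy":1.4,"dz":-0.06,"jaw":60},
    {"ax":-0.005,"ay":0,"az":0,"dx":-0.02,"dy":1.87,"dz":-0.06,"jaw":60},
    {"ax":-0.005,"ay":0,"az":0,"dx":-0.02,"dy":1.87,"dz":-0.06,"jaw":60}
  ]
}}

```text
time_s: 4.78
tcp_pos: [0.5127, -0.1856, 0.0835]
tcp_rot: [-1.314, -1.03, 1.029]
contact_force: [-1.0, -0.3, -1.6]
grip_width: 0.0595
```

```bash
python3 - <<'E'
from h import *
go([0.5121,-0.1844,0.082],-13.9)
p=read_camera('wrist');save(p,'w3');
E
```

```text
dx dy dz [0.025 0.038 0.022] a [0.0008 0.0009 0.0001] rows>= 0.0
```

View pics/w3.png

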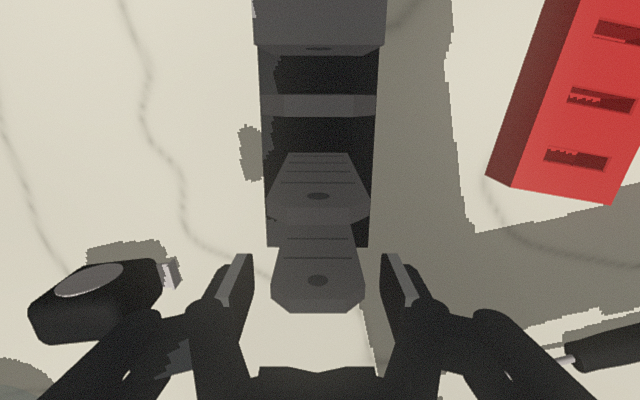

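Packer 1 is centred between the fingers at (318,270). Closing.

Request:
{"fn": "step_arm", "kwargs": {
  "plan": [
    {"ax":0,"ay":0,"az":0,"dx":0.02,"dy":0.03,"dz":0.02,"jaw":45},
    {"ax":0,"ay":0,"az":0,"dx":0.02,"dy":0.03,"dz":0.02,"jaw":30},
    {"ax":0,"ay":0,"az":0,"dx":0.02,"dy":0.03,"dz":0.02,"jaw":30},
    {"ax":0,"ay":0,"az":0,"dx":0.02,"dy":0.03,"dz":0.02,"jaw":30},
    {"ax":0,"ay":0,"az":0,"dx":0.02,"dy":0.03,"dz":0.02,"jaw":30}
  ],
  "newtons": 40
}}

```text
time_s: 5.25
tcp_pos: [0.5146, -0.1863, 0.0876]
tcp_rot: [-1.322, -1.034, 1.025]
contact_force: [-1.0, 1.9, 6.8]
grip_width: 0.035
```

Request:
{"fn": "step_arm", "kwargs": {
  "plan": [
    {"ax":0,"ay":0,"az":0,"dx":0,"dy":-0.5,"dz":0,"jaw":30},
    {"ax":0,"ay":0,"az":0,"dx":0,"dy":-1.2,"dz":0,"jaw":30},
    {"ax":0,"ay":0,"az":0,"dx":0,"dy":-2.0,"dz":0,"jaw":30},
    {"ax":0,"ay":0,"az":0,"dx":0,"dy":-2.9,"dz":0,"jaw":30},
    {"ax":0,"ay":0,"az":0,"dx":0,"dy":-3.6,"dz":0,"jaw":30}
  ]
}}

```text
time_s: 5.67
tcp_pos: [0.5128, -0.1862, 0.2326]
tcp_rot: [-1.321, -1.033, 1.025]
contact_force: [-0.1, 0.6, 0.1]
grip_width: 0.0351
```

```bash
python3 - <<'E'
from h import *
p=read_camera('wrist');save(p,'w4');s=sensors.observe();print(s['tcp_pos'],s['contact_force'],s['grip_width'])
C=cloud(p);T=rot(s['tcp_rot']);L=(C-s['tcp_pos'])@T
m=(abs(L[...,2])<0.03)&(L[...,1]>-0.09)&(L[...,1]<0.1)&(abs(L[...,0])<0.03);q=L[m]
v,u=np.where(m);print(len(q),q.min(0),q.max(0))
for r in range(v.min(),v.max()+1,6):
    k=(v==r);print(r,k.sum(),np.median(q[k],0).round(4),q[k][:,2].min().round(4),q[k][:,2].max().round(4))
E
```

```text
[ 0.51433484 -0.18713639  0.23890613] [-0.96400267 -0.89816528  5.94212801] 0.03488514855675724
23846 [-0.01658075 -0.08391734 -0.02998984] [0.01438983 0.08601577 0.0299857 ]
195 48 [-0.0091  0.0847  0.0044] -0.0123 0.0212
201 53 [-0.0091  0.0711  0.0046] -0.0134 0.022
207 57 [-0.0093  0.0585  0.0037] -0.014 0.0215
213 60 [-0.0093  0.0476  0.0039] -0.0138 0.0215
219 63 [-0.0093  0.0377  0.0035] -0.0142 0.0212
225 66 [-0.0094  0.0286  0.0031] -0.0146 0.0209
231 69 [-0.0094  0.0204  0.0033] -0.0145 0.021
237 72 [-0.0095  0.013   0.0029] -0.0148 0.0206
243 74 [-0.0095  0.0059  0.0024] -0.0152 0.0203
249 104 [-0.0094 -0.0003  0.0023] -0.0216 0.0265
255 107 [-0.0095 -0.0062  0.002 ] -0.0218 0.0264
261 125 [-0.0094 -0.0116  0.0016] -0.0274 0.0299
267 132 [-0.0094 -0.0167  0.0005] -0.0284 0.0298
273 138 [-0.0095 -0.0215  0.0005] -0.0288 0.0297
279 142 [-0.0095 -0.0259  0.0005] -0.0287 0.0295
285 148 [-0.0092 -0.0296  0.0006] -0.0289 0.0299
291 157 [-0.0092 -0.0335  0.0015] -0.029 0.0295
297 170 [-0.0073 -0.0345  0.0006] -0.0289 0.0293
303 157 [-0.0049 -0.0347  0.0004] -0.0289 0.0297
309 98 [-0.0097 -0.0446 -0.0154] -0.0283 0.0295
315 97 [-0.0096 -0.0475 -0.0154] -0.0276 0.0298
321 100 [-0.0097 -0.0506 -0.0154] -0.0299 0.0298
327 103 [-0.0099 -0.0537 -0.0139] -0.0297 0.03
333 106 [-0.0147 -0.062  -0.0129] -0.03 0.0285
339 104 [-0.0148 -0.0644  0.0018] -0.0242 0.0278
345 94 [-0.0149 -0.0667  0.0018] -0.0237 0.0273
351 96 [-0.0148 -0.0687  0.0017] -0.0233 0.0271
357 97 [-0.015  -0.0708 -0.011 ] -0.0232 0.0263
363 100 [-0.0149 -0.0727  0.0016] -0.0228 0.0262
369 170 [-0.0144 -0.0742  0.0017] -0.022 0.0255
375 199 [-0.014  -0.0755  0.0016] -0.0215 0.0254
381 201 [-0.0136 -0.0766  0.0016] -0.0218 0.025
387 202 [-0.0141 -0.0789  0.0017] -0.021 0.0244
393 204 [-0.0142 -0.0806  0.0017] -0.0209 0.0241
399 203 [-0.0143 -0.0821  0.0015] -0.0202 0.0234
```

View pics/w4.png

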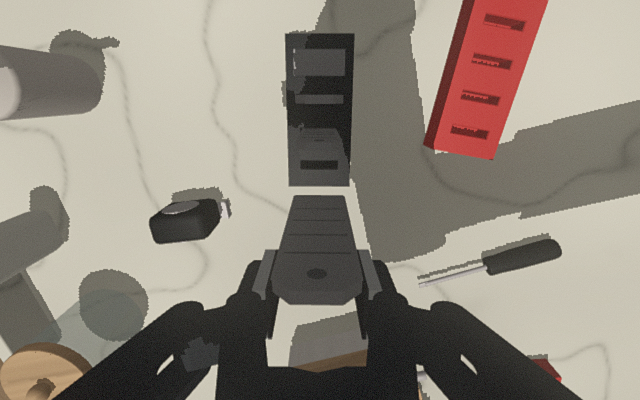

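Packer 1 is held, with its top at row ~303 and in the pads, offset about 6 mm towards -y from the finger line. Carry it to the gap.

```bash
python3 - <<'E'
from h import *
go([0.5354,0.0736,0.24],3.1)
E
```

```text
dx dy dz [ 6.453 -0.05   1.059] a [ 0.0167 -0.2974 -0.0033] rows>= 6.3
```

Request:
{"fn": "step_arm", "kwargs": {
  "plan": [
    {"ax":0.004,"ay":-0.08,"az":0,"dx":0.9,"dy":0,"dz":0.1,"jaw":30},
    {"ax":0.008,"ay":-0.16,"az":0,"dx":1.8,"dy":0,"dz":0.25,"jaw":30},
    {"ax":0.012,"ay":-0.24,"az":0,"dx":2.8,"dy":0,"dz":0.4,"jaw":30},
    {"ax":0.0165,"ay":-0.297,"az":-0.003,"dx":3.8,"dy":0,"dz":0.6,"jaw":30},
    {"ax":0.0165,"ay":-0.297,"az":-0.003,"dx":4.7,"dy":0,"dz":0.75,"jaw":30}
  ]
}}

```text
time_s: 6.13
tcp_pos: [0.5286, 0.0059, 0.2292]
tcp_rot: [-1.171, -1.245, 1.253]
contact_force: [1.1, -0.7, -0.5]
grip_width: 0.035
```

```bash
python3 - <<'E'
from h import *
go([0.5354,0.0736,0.24],3.1)
E
```

```text
dx dy dz [ 1.681 -0.265 -0.264] a [-0.0101  0.0029  0.0046] rows>= 1.7
```

Request:
{"fn": "step_arm", "kwargs": {
  "plan": [
    {"ax":-0.01,"ay":0,"az":0.004,"dx":0.7,"dy":-0.2,"dz":-0.15,"jaw":30},
    {"ax":-0.01,"ay":0,"az":0.004,"dx":1.4,"dy":-0.2,"dz":-0.26,"jaw":30},
    {"ax":-0.01,"ay":0,"az":0.004,"dx":1.4,"dy":-0.2,"dz":-0.26,"jaw":30},
    {"ax":-0.01,"ay":0,"az":0.004,"dx":1.4,"dy":-0.2,"dz":-0.26,"jaw":30}
  ]
}}

```text
time_s: 6.47
tcp_pos: [0.5362, 0.0617, 0.2369]
tcp_rot: [-1.181, -1.25, 1.251]
contact_force: [-0.6, -1.4, -0.7]
grip_width: 0.0352
```

```bash
python3 - <<'E'
from h import *
go([0.5354,0.0736,0.24],3.1)
p=read_camera('wrist');save(p,'w5');s=sensors.observe();print(s['tcp_pos'],s['contact_force'],s['grip_width'])
C=cloud(p);T=rot(s['tcp_rot']);L=(C-s['tcp_pos'])@T
m=(abs(L[...,2])<0.03)&(L[...,1]>-0.05)&(L[...,1]<0.09)&(abs(L[...,0])<0.03);v,u=np.where(m);q=L[m]
for r in range(v.min(),300,15):
    k=(v==r);print(r,k.sum(),np.median(q[k],0).round(4),q[k][:,2].min().round(4),q[k][:,2].max().round(4))
for u in (250,290,340):
    for v in range(60,260,1):
        if u!=0 and 0.1<C[v,u,2]<0.125 and v%3==0 and C[v,u,0]>.4: print(u,v,C[v,u].round(4),p['color'][v,u])
E
```

```text
dx dy dz [ 0.298 -0.079  0.002] a [-0.0008  0.0024  0.0001] rows>= 0.3
[0.53615041 0.06071908 0.23686334] [ 0.0184774  -0.39477959  0.0211278 ] 0.035305829736447324
195 48 [-0.0086  0.0783  0.0013] -0.0152 0.018
210 58 [-0.0087  0.0469  0.0012] -0.0163 0.0188
225 66 [-0.009   0.0221  0.0005] -0.0173 0.0182
240 73 [-0.0089  0.0031  0.0007] -0.0174 0.0183
255 108 [-0.009  -0.0125 -0.    ] -0.024 0.024
270 139 [-0.009  -0.0254 -0.0002] -0.03 0.0298
285 150 [-0.0087 -0.0359 -0.    ] -0.0298 0.0296
250 171 [0.5944 0.051  0.1023] [96 82 67]
250 174 [0.5923 0.0509 0.1132] [127 104  78]
250 177 [0.5921 0.0531 0.1147] [184 154 118]
250 180 [0.592  0.0556 0.1151] [184 153 118]
250 183 [0.5919 0.058  0.1158] [187 158 122]
250 186 [0.5919 0.0607 0.1156] [186 156 120]
250 189 [0.5921 0.0634 0.1151] [187 157 121]
290 171 [0.5598 0.049  0.1027] [91 76 58]
290 174 [0.559  0.0491 0.1134] [130 105  78]
290 177 [0.5588 0.0513 0.1146] [188 160 121]
290 180 [0.5586 0.0536 0.1155] [187 156 118]
290 183 [0.5587 0.0568 0.1136] [192 163 126]
290 186 [0.5585 0.0589 0.1152] [191 159 124]
290 189 [0.5585 0.0617 0.1147] [189 160 122]
340 171 [0.5165 0.0467 0.1026] [89 72 55]
340 174 [0.5172 0.047  0.1124] [89 73 54]
340 177 [0.5171 0.0491 0.1144] [129 106  78]
340 180 [0.517  0.0514 0.1153] [187 157 121]
340 183 [0.5169 0.0538 0.1158] [185 154 118]
340 186 [0.5165 0.0569 0.114 ] [184 156 116]
340 189 [0.5164 0.0591 0.1155] [185 154 119]
```

View pics/w5.png

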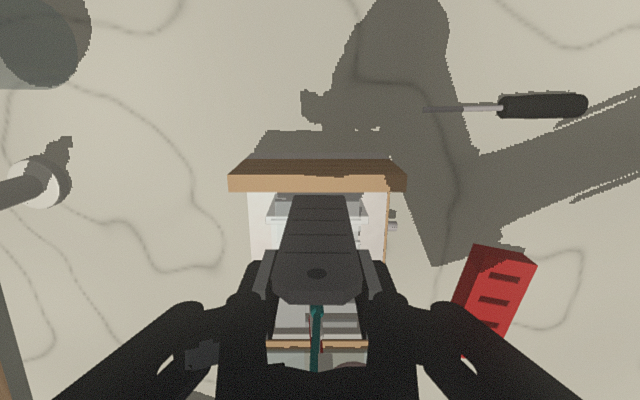

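Request:
{"fn": "step_arm", "kwargs": {
  "plan": [
    {"ax":0,"ay":0,"az":0,"dx":0.29,"dy":0,"dz":0.04,"jaw":30},
    {"ax":0,"ay":0,"az":0,"dx":0.29,"dy":0,"dz":0.04,"jaw":30},
    {"ax":0,"ay":0,"az":0,"dx":0.29,"dy":0.5,"dz":0.04,"jaw":30},
    {"ax":0,"ay":0,"az":0,"dx":0.29,"dy":0.9,"dz":0.04,"jaw":30}
  ]
}}

```text
time_s: 6.85
tcp_pos: [0.5342, 0.0714, 0.2009]
tcp_rot: [-1.184, -1.249, 1.247]
contact_force: [1.1, 1.2, -0.7]
grip_width: 0.0348
```

```bash
python3 - <<'E'
from h import *
s=sensors.observe();print(s['tcp_pos'],s['contact_force'])
go([0.5345,0.0733,0.14],3.1)
E
```

```text
[0.53416304 0.07141671 0.20085702] [ 1.09091926  1.20375217 -0.73620184]
dx dy dz [ 0.045  1.521 -0.01 ] a [ 0.0007 -0.0009  0.0007] rows>= 1.5
```

Request:
{"fn": "step_arm", "kwargs": {
  "plan": [
    {"ax":0,"ay":0,"az":0,"dx":0.05,"dy":0,"dz":0,"jaw":30},
    {"ax":0,"ay":0,"az":0,"dx":0.05,"dy":0.4,"dz":0,"jaw":30},
    {"ax":0,"ay":0,"az":0,"dx":0.05,"dy":0.9,"dz":0,"jaw":30},
    {"ax":0,"ay":0,"az":0,"dx":0.05,"dy":1.35,"dz":0,"jaw":30},
    {"ax":0,"ay":0,"az":0,"dx":0.05,"dy":1.35,"dz":0,"jaw":30}
  ]
}}

```text
time_s: 7.27
tcp_pos: [0.5322, 0.0731, 0.1435]
tcp_rot: [-1.18, -1.243, 1.252]
contact_force: [-1.1, -0.1, -0.7]
grip_width: 0.035
```

```bash
python3 - <<'E'
from h import *
for i in range(3):
    s=sensors.observe();print(s['tcp_pos'],s['contact_force'])
p=read_camera('wrist');save(p,'w6');s=sensors.observe();print(s['tcp_pos'],s['contact_force'])
go([0.5345,0.0733,0.13],3.1)
E
```

```text
[0.53217431 0.07309521 0.14350591] [-1.09279108 -0.11159383 -0.70133946]
[0.53217431 0.07309521 0.14350591] [-1.09279108 -0.11159383 -0.70133946]
[0.53217431 0.07309521 0.14350591] [-1.09279108 -0.11159383 -0.70133946]
[0.5330316  0.07308545 0.14580166] [ 0.31886927 -0.01493072  0.65726413]
dx dy dz [ 0.004  0.395 -0.038] a [-0.0037 -0.0008 -0.0013] rows>= 0.4
```

View pics/w6.png

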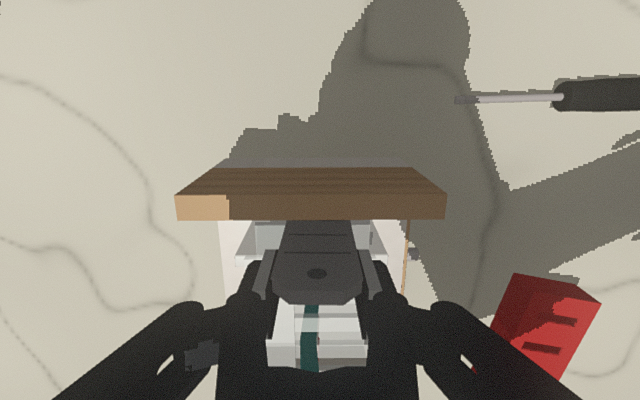

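The packer is inside the gap, behind the panel edge (row 220), with no contact yet. Lower it to the floor.

Request:
{"fn": "step_arm", "kwargs": {
  "plan": [
    {"ax":-0.003,"ay":0,"az":0,"dx":0,"dy":0.15,"dz":-0.03,"jaw":30},
    {"ax":-0.003,"ay":0,"az":0,"dx":0,"dy":0.28,"dz":-0.03,"jaw":30},
    {"ax":-0.003,"ay":0,"az":0,"dx":0,"dy":0.33,"dz":-0.03,"jaw":30},
    {"ax":-0.003,"ay":0,"az":0,"dx":0,"dy":0.33,"dz":-0.03,"jaw":30}
  ]
}}

```text
time_s: 7.65
tcp_pos: [0.5349, 0.0738, 0.1334]
tcp_rot: [-1.185, -1.25, 1.248]
contact_force: [0.3, 0.2, -0.2]
grip_width: 0.0347
```

Request:
{"fn": "step_arm", "kwargs": {
  "plan": [
    {"ax":0,"ay":0,"az":0,"dx":0,"dy":0.02,"dz":0,"jaw":30},
    {"ax":0,"ay":0,"az":0,"dx":0,"dy":0.04,"dz":0,"jaw":30}
  ]
}}

```text
time_s: 7.82
tcp_pos: [0.5351, 0.0739, 0.1324]
tcp_rot: [-1.185, -1.251, 1.248]
contact_force: [-0.5, -0.4, -0.4]
grip_width: 0.035
```

Request:
{"fn": "step_arm", "kwargs": {
  "plan": [
    {"ax":0,"ay":0,"az":0,"dx":0,"dy":0.03,"dz":0,"jaw":30},
    {"ax":0,"ay":0,"az":0,"dx":0,"dy":0.05,"dz":0,"jaw":30}
  ]
}}

```text
time_s: 7.98
tcp_pos: [0.5349, 0.0739, 0.1299]
tcp_rot: [-1.185, -1.25, 1.248]
contact_force: [0.7, 1.2, -1.0]
grip_width: 0.0351
```

Request:
{"fn": "step_arm", "kwargs": {
  "plan": [
    {"ax":0,"ay":0,"az":0,"dx":-0.03,"dy":0,"dz":0,"jaw":30},
    {"ax":0,"ay":0,"az":0,"dx":-0.05,"dy":0,"dz":0,"jaw":30}
  ]
}}

```text
time_s: 8.15
tcp_pos: [0.5349, 0.0723, 0.1297]
tcp_rot: [-1.184, -1.251, 1.248]
contact_force: [-1.0, 3.6, 0.2]
grip_width: 0.0352
```

Request:
{"fn": "step_arm", "kwargs": {
  "plan": [
    {"ax":0,"ay":0,"az":0,"dx":-0.02,"dy":0,"dz":0,"jaw":30},
    {"ax":0,"ay":0,"az":0,"dx":-0.02,"dy":0,"dz":0,"jaw":30}
  ]
}}

```text
time_s: 8.32
tcp_pos: [0.5349, 0.0721, 0.1297]
tcp_rot: [-1.183, -1.252, 1.247]
contact_force: [-2.3, 5.5, 0.5]
grip_width: 0.0355
```

Request:
{"fn": "step_arm", "kwargs": {
  "plan": [
    {"ax":0,"ay":0,"az":0,"dx":0,"dy":0.03,"dz":0,"jaw":30},
    {"ax":0,"ay":0,"az":0,"dx":0,"dy":0.04,"dz":0,"jaw":30}
  ]
}}

```text
time_s: 8.48
tcp_pos: [0.5354, 0.0722, 0.1288]
tcp_rot: [-1.184, -1.253, 1.246]
contact_force: [-0.9, 5.1, 1.7]
grip_width: 0.035
```

Request:
{"fn": "step_arm", "kwargs": {
  "plan": [
    {"ax":0,"ay":0,"az":0,"dx":0.01,"dy":0.03,"dz":0,"jaw":30},
    {"ax":0,"ay":0,"az":0,"dx":0.01,"dy":0.05,"dz":0,"jaw":30}
  ]
}}

```text
time_s: 8.65
tcp_pos: [0.5355, 0.0722, 0.1269]
tcp_rot: [-1.185, -1.253, 1.247]
contact_force: [0.2, 5.5, 2.1]
grip_width: 0.0351
```

```bash
python3 - <<'E'
from h import *
p=read_camera('wrist');save(p,'w7');s=sensors.observe();print(s['tcp_pos'],s['contact_force'])
C=cloud(p);T=rot(s['tcp_rot']);L=(C-s['tcp_pos'])@T
m=(abs(L[...,2])<0.014)&(L[...,1]>-0.045)&(L[...,1]<0.03)&(abs(L[...,0])<0.02);v,u=np.where(m);q=L[m]
for r in range(v.min(),320,6):
    k=(v==r);print(r,k.sum(),np.median(q[k],0).round(4),np.median(C[m][k],0).round(4))
E
```

```text
[0.53549086 0.07223539 0.12664221] [0.15058182 5.30601822 1.76740666]
214 4 [-0.0199  0.0126 -0.0061] [0.5427 0.0528 0.1141]
220 55 [-0.0171  0.0114 -0.0003] [0.5367 0.0553 0.1153]
226 53 [-0.0137  0.0114  0.0002] [0.536  0.0585 0.1152]
232 54 [-0.0105  0.0113 -0.    ] [0.5361 0.0618 0.1153]
238 56 [-0.0098  0.0056 -0.    ] [0.5361 0.0625 0.1211]
244 58 [-0.0097 -0.0012 -0.    ] [0.536  0.0626 0.1278]
250 61 [-0.0099 -0.0077  0.0002] [0.5358 0.0623 0.1344]
256 64 [-0.0099 -0.0136 -0.    ] [0.536  0.0622 0.1402]
262 66 [-0.01   -0.0192 -0.    ] [0.536  0.0622 0.1458]
268 68 [-0.0101 -0.0243  0.    ] [0.536  0.062  0.1509]
274 69 [-0.0102 -0.0293 -0.0002] [0.5361 0.062  0.1559]
280 73 [-0.0102 -0.0335  0.0002] [0.5357 0.062  0.1602]
286 74 [-0.0102 -0.0376  0.    ] [0.5359 0.0619 0.1642]
292 74 [-0.0096 -0.0406  0.    ] [0.5359 0.0627 0.1672]
298 72 [-0.007  -0.0405  0.    ] [0.5358 0.0652 0.1671]
304 55 [-0.0047 -0.0409 -0.0002] [0.5358 0.0676 0.1675]
310 0 [nan nan nan] [nan nan nan]
316 0 [nan nan nan] [nan nan nan]
  return _methods._mean(a, axis=axis, dtype=dtype,
  ret = um.true_divide(
```

Request:
{"fn": "step_arm", "kwargs": {
  "plan": [
    {"ax":0,"ay":0,"az":0,"dx":0.03,"dy":0.03,"dz":0,"jaw":30},
    {"ax":0,"ay":0,"az":0,"dx":0.03,"dy":0.05,"dz":0,"jaw":30}
  ]
}}

```text
time_s: 8.87
tcp_pos: [0.5351, 0.0725, 0.1248]
tcp_rot: [-1.185, -1.25, 1.248]
contact_force: [-3.8, 3.5, 6.4]
grip_width: 0.0349
```

Request:
{"fn": "step_arm", "kwargs": {
  "plan": [
    {"ax":0,"ay":0,"az":0,"dx":0,"dy":0.03,"dz":0,"jaw":30},
    {"ax":0,"ay":0,"az":0,"dx":0,"dy":0.05,"dz":0,"jaw":30}
  ]
}}

```text
time_s: 9.03
tcp_pos: [0.5353, 0.0725, 0.1247]
tcp_rot: [-1.186, -1.252, 1.248]
contact_force: [-6.6, 4.3, 15.3]
grip_width: 0.0351
```

Floor reached (15 N). Ease off, release and rise.

Request:
{"fn": "step_arm", "kwargs": {
  "plan": [
    {"ax":0,"ay":0,"az":0,"dx":0,"dy":-0.05,"dz":0,"jaw":30},
    {"ax":0,"ay":0,"az":0,"dx":0,"dy":-0.05,"dz":0,"jaw":40},
    {"ax":0,"ay":0,"az":0,"dx":0,"dy":-0.05,"dz":0,"jaw":48},
    {"ax":0,"ay":0,"az":0,"dx":0,"dy":-0.05,"dz":0,"jaw":52},
    {"ax":0,"ay":0,"az":0,"dx":0,"dy":-0.05,"dz":0,"jaw":56}
  ]
}}

```text
time_s: 9.45
tcp_pos: [0.5348, 0.0722, 0.1237]
tcp_rot: [-1.185, -1.249, 1.249]
contact_force: [0.6, -0.2, -0.2]
grip_width: 0.056
```

Request:
{"fn": "step_arm", "kwargs": {
  "plan": [
    {"ax":0,"ay":0,"az":0,"dx":0,"dy":-0.5,"dz":0,"jaw":60},
    {"ax":0,"ay":0,"az":0,"dx":0,"dy":-1.2,"dz":0,"jaw":60},
    {"ax":0,"ay":0,"az":0,"dx":0,"dy":-2.0,"dz":0,"jaw":60},
    {"ax":0,"ay":0,"az":0,"dx":-0.5,"dy":-2.4,"dz":0,"jaw":60},
    {"ax":0,"ay":0,"az":0,"dx":-1.0,"dy":-2.4,"dz":0,"jaw":60}
  ]
}}

```text
time_s: 9.87
tcp_pos: [0.5385, 0.0326, 0.2252]
tcp_rot: [-1.189, -1.257, 1.245]
contact_force: [0.4, 0.1, 1.1]
grip_width: 0.0598
```

```bash
python3 - <<'E'
from h import *
p=read_camera('wrist');save(p,'w8');np.savez('w8.npz',**p);s=sensors.observe();print(s['tcp_pos'],s['contact_force'])
C=cloud(p)
m=(C[...,2]>0.117)&(C[...,2]<0.175)&(C[...,1]>0.05)&(C[...,1]<0.083)&(abs(C[...,0]-.535)<0.03);v,u=np.where(m)
for z0 in np.arange(.12,.17,.006):
    k=m&(abs(C[...,2]-z0)<.003); print(z0.round(3),k.sum(),np.median(C[k],0).round(4),C[k][:,0].min(),C[k][:,0].max())
print(C[m][:,2].max())
go([0.505,-0.2172,0.2],-13.9)
E
```

```text
[0.53782485 0.02976487 0.22302522] [ 0.63984582 -1.54308286 -0.58925943]
0.12 135 [0.534  0.0631 0.1198] 0.5167882653695598 0.5521646823313573
0.126 129 [0.5341 0.0632 0.1261] 0.5163676821689228 0.5518887996754559
0.132 145 [0.5333 0.0631 0.1318] 0.516650345051225 0.5521855541250966
0.138 156 [0.5341 0.063  0.1376] 0.5163342932484867 0.5520039025900106
0.144 170 [0.5341 0.0629 0.1441] 0.516149478228079 0.5520907144650268
0.15 175 [0.5342 0.0629 0.15  ] 0.5164111535462164 0.5520227283102883
0.156 227 [0.5342 0.063  0.1566] 0.5161866862992818 0.5521388321046626
0.162 296 [0.5342 0.0637 0.1624] 0.5181740269091561 0.5497810820884292
0.168 180 [0.5342 0.0652 0.1656] 0.5235784211872785 0.5445510370708389
0.16683042401528264
dx dy dz [-6.121  0.573  1.151] a [5.900e-03 2.958e-01 2.000e-04] rows>= 6.0
```

View pics/w8.png

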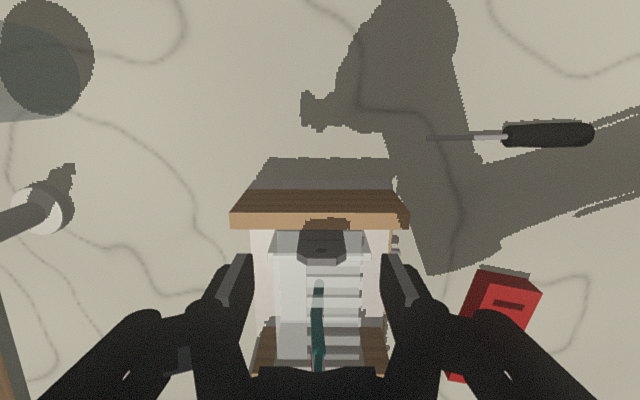

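Packer 1 stands upright against the panel: its face is at y=0.063 along its whole height and its top is at z=0.1656. In the image it sits at (322,240). Now packer 2.

Request:
{"fn": "step_arm", "kwargs": {
  "plan": [
    {"ax":0,"ay":0.06,"az":0,"dx":-0.9,"dy":0,"dz":0.1,"jaw":60},
    {"ax":0,"ay":0.12,"az":0,"dx":-1.8,"dy":0.1,"dz":0.3,"jaw":60},
    {"ax":0,"ay":0.18,"az":0,"dx":-2.75,"dy":0.2,"dz":0.5,"jaw":60},
    {"ax":0,"ay":0.24,"az":0,"dx":-3.7,"dy":0.3,"dz":0.7,"jaw":60},
    {"ax":0.006,"ay":0.296,"az":0,"dx":-4.6,"dy":0.5,"dz":0.9,"jaw":60}
  ]
}}

```text
time_s: 10.33
tcp_pos: [0.5104, -0.1549, 0.2005]
tcp_rot: [-1.313, -1.025, 1.029]
contact_force: [0.8, -0.4, 0.0]
grip_width: 0.06
```

```bash
python3 - <<'E'
from h import *
go([0.504,-0.2165,0.18],-13.9)
E
```

```text
dx dy dz [-1.532  0.514 -0.219] a [-0.003  -0.0024 -0.0007] rows>= 1.6
```

Request:
{"fn": "step_arm", "kwargs": {
  "plan": [
    {"ax":-0.003,"ay":-0.002,"az":0,"dx":-0.7,"dy":0.2,"dz":-0.1,"jaw":60},
    {"ax":-0.003,"ay":-0.002,"az":0,"dx":-1.25,"dy":0.5,"dz":-0.2,"jaw":60},
    {"ax":-0.003,"ay":-0.002,"az":0,"dx":-1.25,"dy":0.5,"dz":-0.2,"jaw":60},
    {"ax":-0.003,"ay":-0.002,"az":0,"dx":-1.25,"dy":0.5,"dz":-0.2,"jaw":60}
  ]
}}

```text
time_s: 10.67
tcp_pos: [0.5058, -0.2045, 0.1788]
tcp_rot: [-1.312, -1.026, 1.031]
contact_force: [0.2, 0.6, 0.3]
grip_width: 0.0599
```

```bash
python3 - <<'E'
from h import *
go([0.504,-0.2165,0.082],-13.9)
E
```

```text
dx dy dz [-0.301  2.419 -0.039] a [-0.0038 -0.0001 -0.001 ] rows>= 2.3
```

Request:
{"fn": "step_arm", "kwargs": {
  "plan": [
    {"ax":-0.003,"ay":0,"az":0,"dx":-0.3,"dy":0.3,"dz":-0.04,"jaw":60},
    {"ax":-0.003,"ay":0,"az":0,"dx":-0.3,"dy":1.0,"dz":-0.04,"jaw":60},
    {"ax":-0.003,"ay":0,"az":0,"dx":-0.3,"dy":1.8,"dz":-0.04,"jaw":60},
    {"ax":-0.003,"ay":0,"az":0,"dx":-0.3,"dy":2.4,"dz":-0.04,"jaw":60},
    {"ax":-0.003,"ay":0,"az":0,"dx":-0.3,"dy":2.4,"dz":-0.04,"jaw":60}
  ]
}}

```text
time_s: 11.08
tcp_pos: [0.5026, -0.2137, 0.0786]
tcp_rot: [-1.307, -1.027, 1.034]
contact_force: [-1.2, 0.3, -1.1]
grip_width: 0.06
```

```bash
python3 - <<'E'
from h import *
p=read_camera('wrist');save(p,'w9');s=sensors.observe();print(s['tcp_pos'],s['contact_force'])
go([0.504,-0.2165,0.082],-13.9)
C=cloud(p);T=rot(s['tcp_rot']);L=(C-s['tcp_pos'])@T
m=(abs(L[...,2])<0.02)&(L[...,1]>-0.06)&(L[...,1]<0.03)&(abs(L[...,0])<0.02);v,u=np.where(m);q=L[m]
for r in range(v.min(),v.max(),8):
    k=(v==r)
    if k.any(): print(r,k.sum(),np.median(q[k],0).round(4),q[k][:,2].min().round(4),q[k][:,2].max().round(4))
E
```

```text
[ 0.5039941  -0.21446119  0.08211927] [ 0.40517348 -0.96102686  1.05744726]
dx dy dz [-0.049  0.003 -0.012] a [-0.0029  0.0036 -0.0011] rows>= 0.0
218 66 [-0.0137  0.0258 -0.0011] -0.0185 0.0172
226 71 [-0.0137  0.0146 -0.0007] -0.0184 0.0171
234 74 [-0.0138  0.0043 -0.0003] -0.0181 0.0172
242 79 [-0.0138 -0.0044 -0.0004] -0.0181 0.0173
250 84 [-0.0137 -0.0122 -0.0006] -0.0185 0.0174
258 87 [-0.0138 -0.0194 -0.0002] -0.0183 0.0174
266 92 [-0.0138 -0.026  -0.0004] -0.0181 0.0174
274 97 [-0.0139 -0.032  -0.0005] -0.0184 0.0174
282 100 [-0.0139 -0.0374 -0.0005] -0.0183 0.0175
290 100 [-0.0137 -0.0421 -0.0005] -0.0183 0.0173
298 94 [-0.013  -0.0458 -0.0004] -0.0174 0.0161
306 73 [-0.0101 -0.0461 -0.0003] -0.0132 0.0121
```

View pics/w9.png

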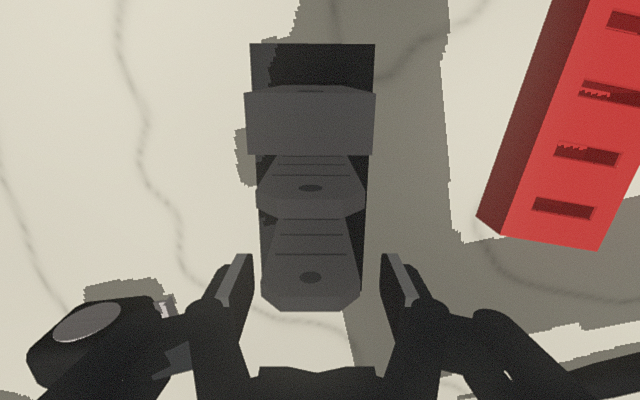

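Request:
{"fn": "step_arm", "kwargs": {
  "plan": [
    {"ax":-0.003,"ay":0.003,"az":0,"dx":-0.06,"dy":-0.08,"dz":0,"jaw":50},
    {"ax":-0.003,"ay":0.003,"az":0,"dx":-0.06,"dy":-0.08,"dz":0,"jaw":40},
    {"ax":-0.003,"ay":0.003,"az":0,"dx":-0.06,"dy":-0.08,"dz":0,"jaw":30},
    {"ax":-0.003,"ay":0.003,"az":0,"dx":-0.06,"dy":-0.08,"dz":0,"jaw":30},
    {"ax":-0.003,"ay":0.003,"az":0,"dx":-0.06,"dy":-0.08,"dz":0,"jaw":30}
  ],
  "newtons": 40
}}

```text
time_s: 11.55
tcp_pos: [0.5061, -0.2183, 0.0909]
tcp_rot: [-1.323, -1.034, 1.026]
contact_force: [-1.3, 0.8, 6.5]
grip_width: 0.0351
```

Request:
{"fn": "step_arm", "kwargs": {
  "plan": [
    {"ax":0,"ay":0,"az":0,"dx":0,"dy":-0.5,"dz":0,"jaw":30},
    {"ax":0,"ay":0,"az":0,"dx":0,"dy":-1.2,"dz":0,"jaw":30},
    {"ax":0,"ay":0,"az":0,"dx":0,"dy":-2.0,"dz":0,"jaw":30},
    {"ax":0,"ay":0,"az":0,"dx":0,"dy":-2.9,"dz":0,"jaw":30},
    {"ax":0,"ay":0,"az":0,"dx":0,"dy":-3.8,"dz":0,"jaw":30}
  ]
}}

```text
time_s: 11.97
tcp_pos: [0.5038, -0.2175, 0.2423]
tcp_rot: [-1.32, -1.032, 1.026]
contact_force: [0.0, -0.2, 0.0]
grip_width: 0.0348
```

```bash
python3 - <<'E'
from h import *
s=sensors.observe();print(s['tcp_pos'],s['contact_force'],s['grip_width'])
go([0.5345,0.085,0.245],3.1)
E
```

```text
[ 0.50383891 -0.21753261  0.24229853] [ 0.03948864 -0.1731273   0.01974543] 0.03477812303269285
dx dy dz [ 7.526 -0.077  1.075] a [ 0.0066 -0.2971 -0.0012] rows>= 7.3
```

Request:
{"fn": "step_arm", "kwargs": {
  "plan": [
    {"ax":0,"ay":-0.07,"az":0,"dx":0.9,"dy":0,"dz":0.1,"jaw":30},
    {"ax":0.003,"ay":-0.14,"az":0,"dx":1.8,"dy":0,"dz":0.25,"jaw":30},
    {"ax":0.006,"ay":-0.22,"az":0,"dx":2.8,"dy":0,"dz":0.4,"jaw":30},
    {"ax":0.006,"ay":-0.297,"az":0,"dx":3.8,"dy":0,"dz":0.6,"jaw":30},
    {"ax":0.006,"ay":-0.297,"az":0,"dx":4.7,"dy":0,"dz":0.75,"jaw":30}
  ]
}}

```text
time_s: 12.38
tcp_pos: [0.5201, -0.0257, 0.2408]
tcp_rot: [-1.182, -1.253, 1.251]
contact_force: [0.9, -0.1, -0.8]
grip_width: 0.0349
```

```bash
python3 - <<'E'
from h import *
go([0.5345,0.083,0.245],3.1)
E
```

```text
dx dy dz [ 2.693 -0.105 -0.517] a [ 0.0014  0.0039 -0.0002] rows>= 2.6
```

Request:
{"fn": "step_arm", "kwargs": {
  "plan": [
    {"ax":0.001,"ay":0.004,"az":0,"dx":0,"dy":-0.6,"dz":0,"jaw":30},
    {"ax":0.001,"ay":0.004,"az":0,"dx":0.7,"dy":-0.9,"dz":-0.15,"jaw":30},
    {"ax":0.001,"ay":0.004,"az":0,"dx":1.6,"dy":-0.9,"dz":-0.35,"jaw":30},
    {"ax":0.001,"ay":0.004,"az":0,"dx":2.4,"dy":-0.9,"dz":-0.5,"jaw":30},
    {"ax":0.001,"ay":0.004,"az":0,"dx":2.69,"dy":-0.9,"dz":-0.52,"jaw":30}
  ]
}}

```text
time_s: 12.8
tcp_pos: [0.5354, 0.0842, 0.2758]
tcp_rot: [-1.183, -1.247, 1.248]
contact_force: [0.1, -1.4, -0.2]
grip_width: 0.0349
```

Request:
{"fn": "step_arm", "kwargs": {
  "plan": [
    {"ax":0,"ay":0,"az":0,"dx":0,"dy":0,"dz":0,"jaw":30}
  ]
}}

```text
time_s: 12.88
tcp_pos: [0.5352, 0.0833, 0.2755]
tcp_rot: [-1.182, -1.247, 1.249]
contact_force: [-0.1, -1.1, -0.6]
grip_width: 0.0349
```

```bash
cat >> h.py <<'E'
def held(name,half=0.014,step=8):
    s0=sensors.observe();p=read_camera('wrist');save(p,name);s=sensors.observe();print('tcp',s['tcp_pos'].round(4),'moved',(s['tcp_pos']-s0['tcp_pos']).round(4),'F',s['contact_force'].round(1),s['grip_width'].round(4))
    C=cloud(p);T=rot(s['tcp_rot']);L=(C-s['tcp_pos'])@T
    m=(abs(L[...,2])<half)&(L[...,1]>-0.07)&(L[...,1]<0.09)&(abs(L[...,0])<0.03);v,u=np.where(m);q=L[m]
    for r in range(v.min(),v.max(),step):
        k=(v==r)
        if k.any(): print(r,k.sum(),np.median(q[k],0).round(4),np.median(C[m][k],0).round(4),q[k][:,2].min().round(4),q[k][:,2].max().round(4))
    return p,C
E
python3 - <<'E'
from h import *
held('w10',half=0.02)
go([0.5345,0.083,0.245],3.1)
E
```

```text
Traceback (most recent call last):
  File "h.py", line 31, in held
    s0=sensors.observe();p=read_camera('wrist');save(p,name);s=sensors.observe();print('tcp',s['tcp_pos'].round(4),'moved',(s['tcp_pos']-s0['tcp_pos']).round(4),'F',s['contact_force'].round(1),s['grip_width'].round(4))
                                                                                                                                                                                                 ^^^^^^^^^^^^^^^^^^^^^
AttributeError: 'float' object has no attribute 'round'
```

View pics/w10.png

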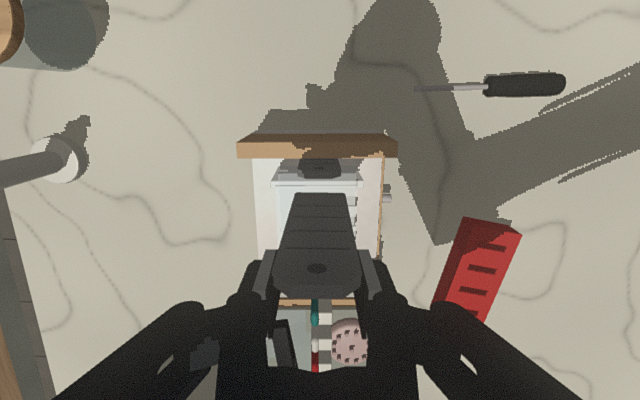

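```bash
sed -i "s/s\['grip_width'\].round(4)/round(s['grip_width'],4)/" h.py
python3 - <<'E'
from h import *
p,C=held('w11',half=0.02)
m=(C[...,2]>0.12)&(C[...,2]<0.163)&(C[...,1]<0.08)&(abs(C[...,0]-.534)<.025);print('p1',m.sum(),np.median(C[m],0))
go([0.5345,0.083,0.245],3.1)
E
```

```text
tcp [0.5351 0.0808 0.2758] moved [ 0.     -0.001   0.0002] F [0.3 0.4 0.8] 0.0349
192 17 [-0.0095  0.0826 -0.0082] [0.5438 0.0716 0.1932] -0.014 -0.0025
200 54 [-0.0095  0.0643  0.002 ] [0.5336 0.0711 0.2115] -0.0156 0.0197
208 58 [-0.0095  0.0483  0.0012] [0.5343 0.0712 0.2276] -0.0164 0.0189
216 62 [-0.0096  0.0344  0.0012] [0.5344 0.0711 0.2415] -0.0165 0.0188
224 67 [-0.0096  0.0221  0.0008] [0.5348 0.0712 0.2538] -0.0171 0.0188
232 70 [-0.0096  0.0113  0.0005] [0.5351 0.0712 0.2645] -0.0172 0.0183
240 74 [-0.0096  0.0018  0.0005] [0.5351 0.0711 0.2741] -0.0171 0.0183
248 79 [-0.0099 -0.0073  0.0002] [0.5354 0.0709 0.2831] -0.0177 0.0182
256 90 [-0.0096 -0.0145  0.    ] [0.5356 0.0713 0.2904] -0.0199 0.0199
264 94 [-0.0098 -0.0218  0.    ] [0.5357 0.071  0.2977] -0.0196 0.0198
272 98 [-0.0098 -0.0282  0.    ] [0.5357 0.0711 0.3041] -0.02 0.0198
280 103 [-0.0095 -0.0337 -0.0002] [0.5358 0.0713 0.3095] -0.0197 0.0196
288 108 [-0.0081 -0.0369  0.    ] [0.5356 0.0729 0.3127] -0.0199 0.0199
296 96 [-0.0048 -0.0371  0.    ] [0.5354 0.076  0.313 ] -0.0199 0.02
304 41 [-0.0022 -0.0384  0.0173] [0.5181 0.0791 0.3143] -0.0197 0.02
312 42 [ 0.0007 -0.0393  0.0001] [0.5348 0.081  0.3152] -0.0198 0.02
320 46 [ 0.0011 -0.0434  0.0001] [0.5352 0.0819 0.3192] -0.0199 0.0199
328 55 [-0.0138 -0.0657 -0.0148] [0.5508 0.0675 0.3415] -0.02 0.02
336 45 [-0.0136 -0.0687 -0.0147] [0.5506 0.0676 0.3445] -0.02 0.0198
p1 508 [0.53386886 0.06342872 0.14870623]
dx dy dz [0.056 0.771 0.012] a [-0.0013 -0.0032 -0.0009] rows>= 0.7
```

Packer 2 hangs at y 0.071–0.077, between packer 1 (back face ≈0.0694) and the cheek (0.0847), and it's level. Lower it.

Request:
{"fn": "step_arm", "kwargs": {
  "plan": [
    {"ax":0,"ay":-0.003,"az":0,"dx":0.02,"dy":0.5,"dz":0,"jaw":30},
    {"ax":0,"ay":-0.003,"az":0,"dx":0.02,"dy":0.9,"dz":0,"jaw":30},
    {"ax":0,"ay":-0.003,"az":0,"dx":0.02,"dy":1.2,"dz":0,"jaw":30},
    {"ax":0,"ay":-0.003,"az":0,"dx":0.02,"dy":1.5,"dz":0,"jaw":30},
    {"ax":0,"ay":-0.003,"az":0,"dx":0.02,"dy":1.5,"dz":0,"jaw":30}
  ]
}}

```text
time_s: 13.4
tcp_pos: [0.5341, 0.0806, 0.2126]
tcp_rot: [-1.181, -1.242, 1.251]
contact_force: [-1.1, 0.1, -1.5]
grip_width: 0.0351
```

```bash
python3 - <<'E'
from h import *
p,C=held('w12',half=0.014,step=14)
m=(C[...,2]>0.12)&(C[...,2]<0.163)&(C[...,1]<0.07)&(C[...,1]>0.055)&(abs(C[...,0]-.534)<.025);print('p1',m.sum(),np.median(C[m],0))
go([0.5345,0.083,0.135],3.1)
E
```

```text
tcp [0.5345 0.0807 0.2142] moved [0.0005 0.0001 0.0016] F [-0.3  1.2 -0.3] 0.0353
181 3 [-0.0173  0.0895  0.0097] [0.5254 0.0626 0.1247] -0.0026 0.0112
195 44 [-0.017   0.0563 -0.    ] [0.5353 0.0636 0.1579] -0.0136 0.0135
209 46 [-0.0105  0.048  -0.    ] [0.535  0.0699 0.1662] -0.0139 0.0138
223 51 [-0.0106  0.025  -0.0003] [0.5353 0.07   0.1892] -0.0139 0.0134
237 56 [-0.0107  0.0067  0.    ] [0.535  0.07   0.2075] -0.0136 0.0136
251 62 [-0.0107 -0.0085  0.    ] [0.5351 0.0701 0.2227] -0.0138 0.0137
265 68 [-0.0107 -0.0211  0.0001] [0.5351 0.0699 0.2353] -0.0138 0.0139
279 71 [-0.0108 -0.0319  0.0003] [0.535  0.0699 0.2461] -0.0136 0.0137
293 68 [-0.0071 -0.0357  0.0005] [0.5346 0.0736 0.2498] -0.0125 0.0135
p1 1082 [0.53339044 0.06364309 0.14771145]
dx dy dz [ 0.062  1.979 -0.01 ] a [-0.0039 -0.0019 -0.0018] rows>= 1.9
```

View pics/w12.png

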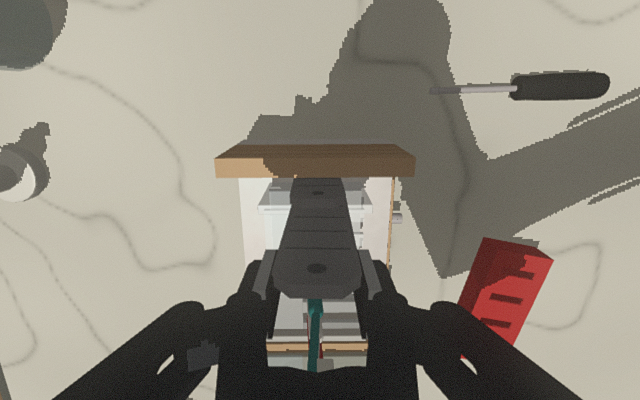

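Request:
{"fn": "step_arm", "kwargs": {
  "plan": [
    {"ax":-0.004,"ay":0,"az":0,"dx":0.05,"dy":0,"dz":0,"jaw":30},
    {"ax":-0.004,"ay":0,"az":0,"dx":0.05,"dy":0.4,"dz":0,"jaw":30},
    {"ax":-0.004,"ay":0,"az":0,"dx":0.05,"dy":0.9,"dz":0,"jaw":30},
    {"ax":-0.004,"ay":0,"az":0,"dx":0.05,"dy":1.3,"dz":0,"jaw":30},
    {"ax":-0.004,"ay":0,"az":0,"dx":0.05,"dy":1.6,"dz":0,"jaw":30}
  ]
}}

```text
time_s: 13.87
tcp_pos: [0.5348, 0.0835, 0.1507]
tcp_rot: [-1.186, -1.25, 1.248]
contact_force: [0.4, 0.1, 0.2]
grip_width: 0.0348
```

Request:
{"fn": "step_arm", "kwargs": {
  "plan": [
    {"ax":0,"ay":0,"az":0,"dx":0,"dy":0.1,"dz":0,"jaw":30},
    {"ax":0,"ay":0,"az":0,"dx":0,"dy":0.2,"dz":0,"jaw":30},
    {"ax":0,"ay":0,"az":0,"dx":0,"dy":0.3,"dz":0,"jaw":30},
    {"ax":0,"ay":0,"az":0,"dx":0,"dy":0.3,"dz":0,"jaw":30}
  ]
}}

```text
time_s: 14.2
tcp_pos: [0.5349, 0.0835, 0.1392]
tcp_rot: [-1.186, -1.249, 1.248]
contact_force: [-1.0, -0.9, 0.1]
grip_width: 0.0346
```

```bash
python3 - <<'E'
from h import *
p,C=held('w13',half=0.014,step=8)
E
```

```text
tcp [0.535  0.0834 0.1396] moved [ 0.0001 -0.0001  0.0004] F [-0.1  0.  -0. ] 0.0351
188 2 [-0.0299  0.0259  0.0047] [0.5319 0.0533 0.1137] -0.0012 0.0106
196 52 [-0.0259  0.0243  0.0002] [0.5362 0.0575 0.1153] -0.0135 0.0138
204 52 [-0.0214  0.0243  0.0001] [0.536  0.062  0.1153] -0.0136 0.0139
212 53 [-0.0201  0.0154 -0.0001] [0.5362 0.0634 0.1243] -0.0136 0.0138
220 56 [-0.0203  0.0036  0.0001] [0.5359 0.0632 0.136 ] -0.0135 0.0138
228 61 [-0.0202 -0.0058 -0.0001] [0.5361 0.0633 0.1454] -0.0137 0.0139
236 66 [-0.0204 -0.0149  0.0001] [0.5358 0.063  0.1545] -0.0136 0.014
244 68 [-0.0202 -0.0223  0.0001] [0.5358 0.0632 0.1619] -0.0138 0.0137
252 67 [-0.0183 -0.0255 -0.0001] [0.5359 0.0651 0.1651] -0.0139 0.0132
260 66 [-0.0146 -0.0254  0.0001] [0.5355 0.0688 0.165 ] -0.0136 0.014
268 69 [-0.0108 -0.025  -0.0001] [0.5356 0.0727 0.1647] -0.0138 0.0137
276 72 [-0.0107 -0.0309  0.0001] [0.5353 0.0729 0.1705] -0.0138 0.0139
284 72 [-0.0105 -0.0363  0.0001] [0.5353 0.073  0.1759] -0.0134 0.0138
292 71 [-0.0075 -0.0369  0.0003] [0.5349 0.0761 0.1765] -0.0131 0.014
```

Request:
{"fn": "step_arm", "kwargs": {
  "plan": [
    {"ax":0,"ay":0,"az":0,"dx":-0.05,"dy":0.1,"dz":0,"jaw":30},
    {"ax":0,"ay":0,"az":0,"dx":-0.05,"dy":0.2,"dz":0,"jaw":30},
    {"ax":0,"ay":0,"az":0,"dx":-0.05,"dy":0.27,"dz":0,"jaw":30},
    {"ax":0,"ay":0,"az":0,"dx":-0.05,"dy":0.27,"dz":0,"jaw":30}
  ]
}}

```text
time_s: 14.58
tcp_pos: [0.5349, 0.0812, 0.1282]
tcp_rot: [-1.186, -1.249, 1.248]
contact_force: [-0.8, 0.1, 0.1]
grip_width: 0.0349
```

Request:
{"fn": "step_arm", "kwargs": {
  "plan": [
    {"ax":0,"ay":0,"az":0,"dx":0,"dy":0.03,"dz":0,"jaw":30},
    {"ax":0,"ay":0,"az":0,"dx":0,"dy":0.05,"dz":0,"jaw":30}
  ]
}}

```text
time_s: 14.75
tcp_pos: [0.5352, 0.0812, 0.1279]
tcp_rot: [-1.187, -1.25, 1.248]
contact_force: [-5.1, 0.4, 10.3]
grip_width: 0.0349
```

Request:
{"fn": "step_arm", "kwargs": {
  "plan": [
    {"ax":0,"ay":0,"az":0,"dx":0,"dy":-0.05,"dz":0,"jaw":30},
    {"ax":0,"ay":0,"az":0,"dx":0,"dy":-0.05,"dz":0,"jaw":40},
    {"ax":0,"ay":0,"az":0,"dx":0,"dy":-0.05,"dz":0,"jaw":48},
    {"ax":0,"ay":0,"az":0,"dx":0,"dy":-0.05,"dz":0,"jaw":52},
    {"ax":0,"ay":0,"az":0,"dx":0,"dy":-0.05,"dz":0,"jaw":56}
  ]
}}

```text
time_s: 15.17
tcp_pos: [0.5347, 0.0814, 0.1279]
tcp_rot: [-1.185, -1.249, 1.248]
contact_force: [-0.4, 0.1, -0.1]
grip_width: 0.0557
```

Request:
{"fn": "step_arm", "kwargs": {
  "plan": [
    {"ax":0,"ay":0,"az":0,"dx":0,"dy":-0.5,"dz":0,"jaw":60},
    {"ax":0,"ay":0,"az":0,"dx":0,"dy":-1.2,"dz":0,"jaw":60},
    {"ax":0,"ay":0,"az":0,"dx":0,"dy":-2.0,"dz":0,"jaw":60},
    {"ax":0,"ay":0,"az":0,"dx":-0.5,"dy":-2.4,"dz":0,"jaw":60},
    {"ax":0,"ay":0,"az":0,"dx":-1.0,"dy":-2.4,"dz":0,"jaw":60}
  ]
}}

```text
time_s: 15.58
tcp_pos: [0.5383, 0.0417, 0.2293]
tcp_rot: [-1.189, -1.256, 1.245]
contact_force: [-0.1, 0.7, -0.3]
grip_width: 0.0598
```

```bash
python3 - <<'E'
from h import *
s=sensors.observe()
p=read_camera('wrist');save(p,'w14');np.savez('w14.npz',**p)
C=cloud(p)
for u in (300,320,335):
  for v in range(200,320,3):
    if C[v,u,2]>0.09 and C[v,u,2]<.2: print(u,v,C[v,u].round(4))
go([0.493,-0.27,0.2],-13.9)
E
```

```text
300 200 [0.5527 0.0488 0.1138]
300 203 [0.5526 0.0508 0.1156]
300 206 [0.5525 0.0538 0.1145]
300 209 [0.5524 0.0561 0.1155]
300 212 [0.5523 0.0588 0.1155]
300 215 [0.5522 0.0618 0.1147]
300 218 [0.5521 0.0642 0.1154]
300 221 [0.5518 0.0651 0.1201]
300 224 [0.5513 0.0642 0.1287]
300 227 [0.551  0.0647 0.1337]
300 230 [0.5506 0.0642 0.1406]
300 233 [0.5503 0.0645 0.1456]
300 236 [0.55   0.0641 0.1518]
300 239 [0.5497 0.0637 0.1578]
300 242 [0.5495 0.0653 0.1594]
300 245 [0.5494 0.0676 0.1597]
300 248 [0.5493 0.0703 0.1589]
300 251 [0.5493 0.073  0.1583]
300 254 [0.5492 0.0756 0.158 ]
300 257 [0.551  0.1061 0.1055]
300 260 [0.5509 0.109  0.1059]
300 263 [0.5508 0.1123 0.1055]
300 266 [0.5507 0.115  0.1062]
300 269 [0.5506 0.1185 0.1056]
300 272 [0.5505 0.1216 0.1056]
300 275 [0.5503 0.1243 0.1063]
300 278 [0.5502 0.1279 0.1056]
300 281 [0.5501 0.1313 0.1054]
300 284 [0.55   0.1353 0.1041]
300 287 [0.5499 0.1379 0.1051]
300 290 [0.5497 0.1407 0.1058]
300 293 [0.5496 0.1447 0.1047]
300 296 [0.5495 0.1477 0.1052]
300 299 [0.5493 0.1505 0.106 ]
300 302 [0.5492 0.1546 0.105 ]
300 305 [0.5491
[... 1779 characters left out ...]
19]
335 245 [0.5248 0.0638 0.1644]
335 248 [0.5248 0.0651 0.1664]
335 251 [0.5245 0.0682 0.1649]
335 254 [0.5243 0.0708 0.1644]
335 257 [0.5242 0.0726 0.1656]
335 260 [0.524  0.075  0.1653]
335 263 [0.5184 0.1133 0.1002]
335 266 [0.5185 0.1141 0.1044]
335 269 [0.5184 0.1164 0.1058]
335 272 [0.5181 0.1201 0.1049]
335 275 [0.5179 0.1231 0.1051]
335 284 [0.5168 0.1355 0.1008]
335 287 [0.517  0.1354 0.106 ]
335 290 [0.5167 0.1392 0.1051]
335 293 [0.5165 0.1425 0.1051]
335 296 [0.5162 0.146  0.1048]
335 305 [0.5153 0.1579 0.1023]
335 308 [0.5153 0.1591 0.1053]
335 311 [0.5152 0.1619 0.106 ]
335 314 [0.5149 0.1655 0.1058]
dx dy dz [-7.652  0.678  1.525] a [ 6.10e-03  2.95e-01 -1.00e-04] rows>= 7.5
```

View pics/w14.png

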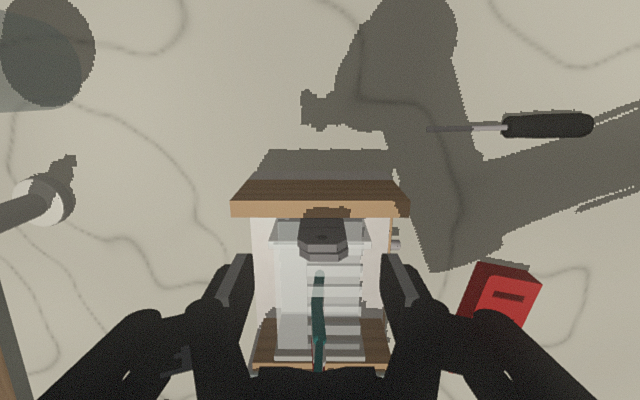

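Both packers stand upright together: their tops at (322,250) are at z≈0.165 and span y 0.063–0.0765. Next, check the toothbrush clearance and go to the wedge.

```bash
python3 - <<'E'
from h import *
for f in('w1.npz','w14.npz'):
    p=dict(np.load(f));C=cloud(p)
    for a in(.13,.15,.17,.19,.21,.23):
        m=(abs(C[...,2]-a)<.01)&(C[...,1]>.09)&(C[...,1]<.25)&(abs(C[...,0]-.53)<.04);m[230:,:230]=0;m[240:,400:]=0
        if f=='w14.npz': m[:,:270]=0;m[:,375:]=0;m[365:]=0
        if m.any(): print(f,a,m.sum(),C[m][:,1].min(),C[m][:,1].max())
go([0.4883,-0.2795,0.2],-13.9)
E
```

```text
w1.npz 0.13 986 0.14689811455122487 0.24999102176582585
w1.npz 0.15 126 0.14671719216763987 0.24848783169218053
w1.npz 0.17 39 0.14888610284988202 0.1531128189543886
w1.npz 0.19 39 0.14923964234460416 0.17315877127874604
w1.npz 0.21 295 0.14627353379050367 0.2002648487160158
w1.npz 0.23 714 0.1460026413385032 0.20150594405652197
w14.npz 0.13 211 0.1452213720357759 0.19552916050843266
w14.npz 0.15 346 0.14605226893208348 0.1935392853161031
w14.npz 0.17 163 0.14797596917299202 0.1731596674957616
w14.npz 0.19 36 0.14829280672916031 0.15158366229970371
dx dy dz [-7.883  0.677  1.654] a [ 6.10e-03  2.95e-01 -1.00e-04] rows>= 7.8
```

Request:
{"fn": "step_arm", "kwargs": {
  "plan": [
    {"ax":0,"ay":0.06,"az":0,"dx":-0.9,"dy":0,"dz":0.1,"jaw":60},
    {"ax":0,"ay":0.12,"az":0,"dx":-1.8,"dy":0.1,"dz":0.3,"jaw":60},
    {"ax":0,"ay":0.18,"az":0,"dx":-2.75,"dy":0.2,"dz":0.5,"jaw":60},
    {"ax":0,"ay":0.24,"az":0,"dx":-3.7,"dy":0.3,"dz":0.7,"jaw":60},
    {"ax":0.006,"ay":0.296,"az":0,"dx":-4.65,"dy":0.4,"dz":0.9,"jaw":60}
  ]
}}

```text
time_s: 16.05
tcp_pos: [0.51, -0.1476, 0.2081]
tcp_rot: [-1.313, -1.023, 1.029]
contact_force: [0.9, -1.4, -0.5]
grip_width: 0.0603
```

```bash
python3 - <<'E'
from h import *
go([0.4883,-0.2795,0.2],-13.9)
E
```

```text
dx dy dz [-3.331  0.205 -0.275] a [-0.0038 -0.0028 -0.0012] rows>= 3.2
```

Request:
{"fn": "step_arm", "kwargs": {
  "plan": [
    {"ax":-0.003,"ay":-0.002,"az":0,"dx":-0.9,"dy":0.1,"dz":-0.07,"jaw":60},
    {"ax":-0.003,"ay":-0.002,"az":0,"dx":-1.8,"dy":0.2,"dz":-0.15,"jaw":60},
    {"ax":-0.003,"ay":-0.002,"az":0.015,"dx":-2.7,"dy":0.2,"dz":-0.22,"jaw":60},
    {"ax":-0.003,"ay":-0.002,"az":0.035,"dx":-3.33,"dy":0.2,"dz":-0.27,"jaw":60},
    {"ax":-0.003,"ay":-0.002,"az":0.035,"dx":-3.33,"dy":0.2,"dz":-0.27,"jaw":60}
  ]
}}

```text
time_s: 16.47
tcp_pos: [0.4876, -0.2814, 0.1994]
tcp_rot: [-1.337, -1.003, 1.057]
contact_force: [0.2, 0.1, -0.4]
grip_width: 0.0599
```

```bash
python3 - <<'E'
from h import *
go([0.4883,-0.2795,0.09],-13.9)
E
```

```text
dx dy dz [ 0.155  2.731 -0.014] a [-0.0033 -0.0023 -0.0383] rows>= 2.6
```

Request:
{"fn": "step_arm", "kwargs": {
  "plan": [
    {"ax":-0.003,"ay":-0.002,"az":0,"dx":0.05,"dy":0.7,"dz":0,"jaw":60},
    {"ax":-0.003,"ay":-0.002,"az":0,"dx":0.1,"dy":1.5,"dz":-0.01,"jaw":60},
    {"ax":-0.003,"ay":-0.002,"az":0,"dx":0.15,"dy":2.2,"dz":-0.01,"jaw":60},
    {"ax":-0.003,"ay":-0.002,"az":0,"dx":0.15,"dy":2.7,"dz":-0.01,"jaw":60},
    {"ax":-0.003,"ay":-0.002,"az":0,"dx":0.15,"dy":2.7,"dz":-0.01,"jaw":60}
  ]
}}

```text
time_s: 16.88
tcp_pos: [0.4872, -0.2745, 0.0865]
tcp_rot: [-1.329, -1.007, 1.06]
contact_force: [-0.1, -0.0, -0.3]
grip_width: 0.0602
```

```bash
python3 - <<'E'
from h import *
p,C=held('w15',half=0.02,step=7)
go([0.4883,-0.2795,0.09],-13.9)
E
```

```text
tcp [ 0.4885 -0.2753  0.0899] moved [ 0.0013 -0.0008  0.0034] F [ 1.  -0.   1.7] 0.06
174 18 [-0.0299  0.0585 -0.0015] [ 0.4822 -0.3067  0.0326] -0.0136 0.0193
181 65 [-0.0257  0.0576  0.    ] [ 0.4817 -0.3021  0.0333] -0.0198 0.02
188 62 [-0.0212  0.0573  0.0006] [ 0.4822 -0.2978  0.0334] -0.0193 0.02
195 63 [-0.0169  0.0566 -0.    ] [ 0.4839 -0.2936  0.0339] -0.0199 0.0196
202 64 [-0.0168  0.0429 -0.0002] [ 0.4842 -0.2932  0.0477] -0.0186 0.0196
209 66 [-0.0167  0.031  -0.0007] [ 0.4848 -0.2928  0.0595] -0.0187 0.0198
216 69 [-0.0168  0.0202 -0.0008] [ 0.4851 -0.2924  0.0703] -0.0185 0.017
223 73 [-0.0168  0.0105 -0.0007] [ 0.4851 -0.2921  0.08  ] -0.0185 0.0171
230 76 [-0.0167  0.002  -0.0008] [ 0.4854 -0.2918  0.0885] -0.0184 0.0167
237 80 [-0.0167 -0.0059 -0.0007] [ 0.4853 -0.2916  0.0964] -0.0184 0.017
244 85 [-0.0167 -0.0128 -0.0009] [ 0.4856 -0.291   0.1033] -0.0187 0.0171
251 88 [-0.0167 -0.0194 -0.001 ] [ 0.4858 -0.2909  0.1098] -0.0186 0.0172
258 92 [-0.0166 -0.0252 -0.0008] [ 0.4856 -0.291   0.1157] -0.0186 0.0169
265 96 [-0.0167 -0.0307 -0.0008] [ 0.4858 -0.2904  0.1211]
[... 422 characters left out ...]
[ 0.4888 -0.2774  0.1277] -0.0185 0.0171
314 98 [-0.0002 -0.0377 -0.0008] [ 0.4895 -0.2747  0.1276] -0.0187 0.0173
321 85 [ 0.0141 -0.0236 -0.0009] [ 0.4928 -0.2614  0.113 ] -0.0187 0.017
328 87 [ 0.0139 -0.0283 -0.0008] [ 0.4929 -0.2612  0.1176] -0.0186 0.0168
335 88 [ 0.014  -0.0323 -0.001 ] [ 0.4933 -0.2608  0.1216] -0.0186 0.0165
342 90 [ 0.0138 -0.0362 -0.0017] [ 0.4938 -0.2611  0.1256] -0.0197 0.0167
349 75 [ 0.0149 -0.0387 -0.0007] [ 0.493  -0.2599  0.128 ] -0.0156 0.0141
356 60 [ 0.018  -0.039  -0.0009] [ 0.4942 -0.2571  0.1282] -0.0125 0.0105
370 1 [-0.0067 -0.0698  0.0121] [ 0.476  -0.2765  0.1599] 0.0121 0.0121
dx dy dz [-0.104  0.001 -0.02 ] a [-0.0031  0.0039 -0.0362] rows>= 0.3
```

View pics/w15.png

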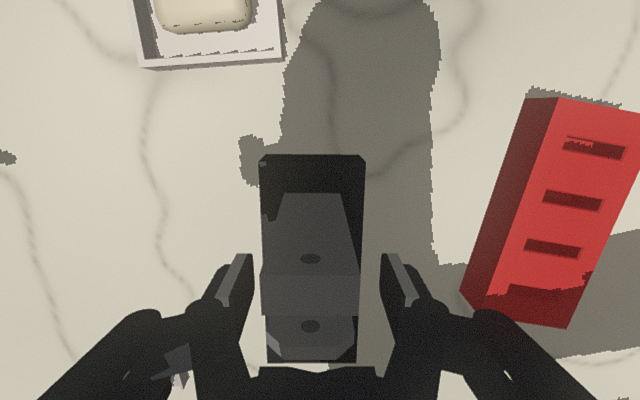

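Wedge between the fingers at (310,270). Its flat face is parallel to the tool, 16.7 mm to the -y side. I shift 4 mm to -y and close.

Request:
{"fn": "step_arm", "kwargs": {
  "plan": [
    {"ax":-0.003,"ay":0.003,"az":0,"dx":-0.1,"dy":0,"dz":-0.02,"jaw":50},
    {"ax":-0.003,"ay":0.003,"az":0,"dx":-0.1,"dy":0,"dz":-0.02,"jaw":40},
    {"ax":-0.003,"ay":0.003,"az":0,"dx":-0.1,"dy":0,"dz":-0.02,"jaw":30},
    {"ax":-0.003,"ay":0.003,"az":0,"dx":-0.1,"dy":0,"dz":-0.02,"jaw":30},
    {"ax":-0.003,"ay":0.003,"az":0,"dx":-0.1,"dy":0,"dz":-0.02,"jaw":30}
  ],
  "newtons": 80
}}

```text
time_s: 17.35
tcp_pos: [0.4908, -0.2807, 0.095]
tcp_rot: [-1.344, -1.014, 1.054]
contact_force: [0.1, 1.4, 5.7]
grip_width: 0.035
```

Request:
{"fn": "step_arm", "kwargs": {
  "plan": [
    {"ax":0,"ay":0,"az":0,"dx":0,"dy":-0.4,"dz":0,"jaw":30},
    {"ax":0,"ay":0,"az":0,"dx":0,"dy":-1.0,"dz":0,"jaw":30},
    {"ax":0,"ay":0,"az":0,"dx":0,"dy":-1.9,"dz":0,"jaw":30},
    {"ax":0,"ay":0,"az":-0.02,"dx":0,"dy":-2.8,"dz":0,"jaw":30},
    {"ax":0,"ay":0,"az":-0.036,"dx":0,"dy":-3.8,"dz":0,"jaw":30}
  ]
}}

```text
time_s: 17.77
tcp_pos: [0.4898, -0.274, 0.2454]
tcp_rot: [-1.316, -1.033, 1.028]
contact_force: [1.1, -0.7, -0.9]
grip_width: 0.0351
```

```bash
python3 - <<'E'
from h import *
s=sensors.observe();print(s['grip_width'],s['contact_force'])
go([0.5335,0.0945,0.28],3.1)
E
```

```text
0.0350532337936877 [ 1.05459332 -0.65660185 -0.9087772 ]
dx dy dz [ 9.208 -0.861  1.135] a [ 0.0038 -0.2951  0.0005] rows>= 8.9
```

Request:
{"fn": "step_arm", "kwargs": {
  "plan": [
    {"ax":0,"ay":-0.07,"az":0,"dx":0.9,"dy":-0.2,"dz":0.1,"jaw":30},
    {"ax":0,"ay":-0.14,"az":0,"dx":1.8,"dy":-0.4,"dz":0.2,"jaw":30},
    {"ax":0.004,"ay":-0.22,"az":0,"dx":2.8,"dy":-0.7,"dz":0.35,"jaw":30},
    {"ax":0.004,"ay":-0.295,"az":0,"dx":3.8,"dy":-0.9,"dz":0.5,"jaw":30},
    {"ax":0.004,"ay":-0.295,"az":0,"dx":4.7,"dy":-0.9,"dz":0.6,"jaw":30}
  ]
}}

```text
time_s: 18.18
tcp_pos: [0.5121, -0.0844, 0.283]
tcp_rot: [-1.186, -1.254, 1.249]
contact_force: [0.9, -0.2, -0.4]
grip_width: 0.0349
```

```bash
python3 - <<'E'
from h import *
go([0.5335,0.0923,0.28],3.1)
E
```

```text
dx dy dz [ 4.38   0.074 -0.786] a [ 0.0049  0.0029 -0.0009] rows>= 4.3
```

Request:
{"fn": "step_arm", "kwargs": {
  "plan": [
    {"ax":0.004,"ay":0.003,"az":0,"dx":0.9,"dy":0,"dz":-0.2,"jaw":30},
    {"ax":0.004,"ay":0.003,"az":0,"dx":1.9,"dy":0,"dz":-0.4,"jaw":30},
    {"ax":0.004,"ay":0.003,"az":0,"dx":2.9,"dy":0,"dz":-0.6,"jaw":30},
    {"ax":0.004,"ay":0.003,"az":0,"dx":3.8,"dy":0,"dz":-0.75,"jaw":30},
    {"ax":0.004,"ay":0.003,"az":0,"dx":4.38,"dy":0,"dz":-0.79,"jaw":30}
  ]
}}

```text
time_s: 18.6
tcp_pos: [0.5339, 0.0937, 0.2797]
tcp_rot: [-1.182, -1.245, 1.25]
contact_force: [-0.2, -0.1, -1.2]
grip_width: 0.0347
```

Request:
{"fn": "step_arm", "kwargs": {
  "plan": [
    {"ax":0,"ay":0,"az":0,"dx":0,"dy":0,"dz":0,"jaw":30},
    {"ax":0,"ay":0,"az":0,"dx":0,"dy":0,"dz":0,"jaw":30}
  ]
}}

```text
time_s: 18.77
tcp_pos: [0.5339, 0.0917, 0.2799]
tcp_rot: [-1.182, -1.245, 1.251]
contact_force: [-0.1, -1.0, -0.2]
grip_width: 0.0348
```

```bash
python3 - <<'E'
from h import *
p,C=held('w16',half=0.02,step=9)
go([0.5335,0.0923,0.28],3.1)
for u in (305,320,335):
  for v in range(120,215,3):
    if 0.1<C[v,u,2]<.2: print(u,v,C[v,u].round(4))
E
```

```text
tcp [0.534  0.0907 0.2802] moved [ 0.0001 -0.001   0.0003] F [-0.2 -0.8 -0.5] 0.0349
189 49 [-0.0108  0.0862  0.0019] [0.5323 0.0797 0.1941] -0.0155 0.0194
198 54 [-0.0108  0.0649  0.0021] [0.5322 0.0798 0.2154] -0.0156 0.0197
207 59 [-0.0107  0.047   0.0016] [0.5328 0.0798 0.2333] -0.0163 0.0194
216 64 [-0.0107  0.0315  0.0012] [0.5332 0.08   0.2487] -0.0167 0.019
225 66 [-0.0106  0.0184  0.0011] [0.5333 0.08   0.2619] -0.0166 0.0185
234 72 [-0.0106  0.0068  0.0006] [0.534  0.08   0.2734] -0.0172 0.0182
243 77 [-0.0106 -0.0035  0.0003] [0.5342 0.0801 0.2837] -0.0176 0.0181
252 87 [-0.0105 -0.0124  0.0003] [0.5342 0.0803 0.2925] -0.0199 0.0199
261 91 [-0.0105 -0.0206 -0.0001] [0.5347 0.0801 0.3008] -0.0195 0.0197
270 97 [-0.0104 -0.0278 -0.0001] [0.5347 0.0803 0.308 ] -0.0199 0.02
279 100 [-0.0093 -0.0324  0.0001] [0.5345 0.0815 0.3127] -0.0197 0.02
288 107 [-0.0053 -0.0324  0.0003] [0.5341 0.0854 0.3127] -0.0196 0.0199
297 110 [-0.0013 -0.0327  0.0001] [0.5341 0.0893 0.3128] -0.0198 0.0199
306 118 [ 0.0029 -0.0326  0.0001] [0.5339 0.0934 0.3128] -0.0196 0.0199
315 44 [ 0.0013 -0.040
[... 1416 characters left out ...]
294 0.0991 0.1049]
320 186 [0.5292 0.1022 0.105 ]
320 189 [0.5316 0.0795 0.1945]
335 132 [0.5184 0.0469 0.1141]
335 135 [0.5182 0.0496 0.1145]
335 138 [0.518  0.0525 0.1141]
335 141 [0.5178 0.0552 0.1141]
335 144 [0.5177 0.0578 0.1157]
335 147 [0.5175 0.0607 0.1148]
335 150 [0.5177 0.0625 0.1211]
335 153 [0.5186 0.0627 0.1367]
335 156 [0.5194 0.0627 0.151 ]
335 159 [0.5199 0.0633 0.1612]
335 162 [0.5197 0.0659 0.1605]
335 165 [0.5195 0.0684 0.1603]
335 168 [0.5194 0.0707 0.1612]
335 171 [0.5193 0.0729 0.1624]
335 174 [0.5192 0.0755 0.1623]
335 177 [0.5155 0.0895 0.1158]
335 180 [0.5146 0.0951 0.1056]
335 183 [0.5144 0.0979 0.1067]
335 186 [0.5141 0.1014 0.105 ]
335 189 [0.5207 0.0793 0.1934]
```

View pics/w16.png

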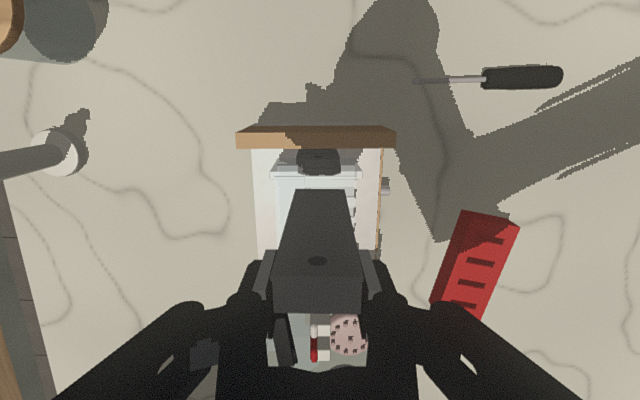

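The flat face is at y=0.0797, and the tip (to 0.0817) is centred between packer 2's back (0.0765) and the cheek (0.0847). Lower the tip in.

Request:
{"fn": "step_arm", "kwargs": {
  "plan": [
    {"ax":-0.003,"ay":-0.003,"az":0,"dx":0.01,"dy":0.5,"dz":0,"jaw":30},
    {"ax":-0.003,"ay":-0.003,"az":0,"dx":0.01,"dy":1.0,"dz":0,"jaw":30},
    {"ax":-0.003,"ay":-0.003,"az":0,"dx":0.01,"dy":1.4,"dz":0,"jaw":30},
    {"ax":-0.003,"ay":-0.003,"az":0,"dx":0.01,"dy":1.7,"dz":0,"jaw":30},
    {"ax":-0.003,"ay":-0.003,"az":0,"dx":0.01,"dy":1.7,"dz":0,"jaw":30}
  ]
}}

```text
time_s: 19.23
tcp_pos: [0.5328, 0.0895, 0.2094]
tcp_rot: [-1.183, -1.243, 1.251]
contact_force: [0.0, 0.7, 0.2]
grip_width: 0.0347
```

```bash
python3 - <<'E'
from h import *
p,C=held('w17',half=0.02,step=9)
go([0.5335,0.0923,0.18],3.1)
E
```

```text
tcp [0.5335 0.0896 0.2114] moved [0.0006 0.0001 0.002 ] F [ 0.1 -0.   0.3] 0.0349
169 1 [-0.0263  0.0898  0.0163] [0.5184 0.0624 0.1217] 0.0163 0.0163
178 56 [-0.0261  0.0645  0.0008] [0.5339 0.0634 0.1469] -0.0169 0.0185
187 58 [-0.0251  0.0467  0.0008] [0.5339 0.0646 0.1647] -0.0169 0.0185
196 57 [-0.0186  0.0495  0.0017] [0.5327 0.071  0.1619] -0.0159 0.0192
205 57 [-0.0138  0.0466  0.0023] [0.5319 0.0758 0.1648] -0.0151 0.0199
214 62 [-0.0117  0.0367  0.0019] [0.5321 0.0777 0.1747] -0.0158 0.0196
223 67 [-0.0117  0.0229  0.0015] [0.5325 0.0778 0.1885] -0.0162 0.0194
232 71 [-0.0117  0.0109  0.0014] [0.5326 0.0779 0.2004] -0.0161 0.0192
241 75 [-0.0117  0.0003  0.0014] [0.5327 0.0779 0.2111] -0.0166 0.0189
250 87 [-0.0116 -0.0089 -0.    ] [0.5341 0.078  0.2203] -0.02 0.0199
259 91 [-0.0116 -0.0172  0.    ] [0.5341 0.0779 0.2286] -0.0198 0.0197
268 96 [-0.0116 -0.0246  0.0002] [0.5339 0.0781 0.236 ] -0.0193 0.02
277 102 [-0.0111 -0.0307 -0.0002] [0.5343 0.0786 0.2421] -0.0199 0.0198
286 105 [-0.0073 -0.0309  0.0004] [0.5335 0.0823 0.2423] -0.0196 0.0198
295 109 [-0.0032 -0.0309 -0.0004] [0.5341 0.0863 0.2422] -0.0198 0.0197
304 117 [ 0.0009 -0.0308 -0.0004] [0.5339 0.0903 0.2422] -0.02 0.0199
313 108 [ 0.005  -0.031   0.0026] [0.5307 0.0944 0.2424] -0.0199 0.0198
322 45 [-0.0094 -0.0545 -0.0164] [0.5499 0.0808 0.2659] -0.02 0.0199
331 57 [-0.0152 -0.0655 -0.0144] [0.5487 0.0752 0.2768] -0.0195 0.02
340 44 [-0.0153 -0.069  -0.0138] [0.5482 0.0749 0.2804] -0.0199 0.02
dx dy dz [ 0.068  0.784 -0.005] a [-0.0017 -0.0021 -0.002 ] rows>= 0.8
```

View pics/w17.png

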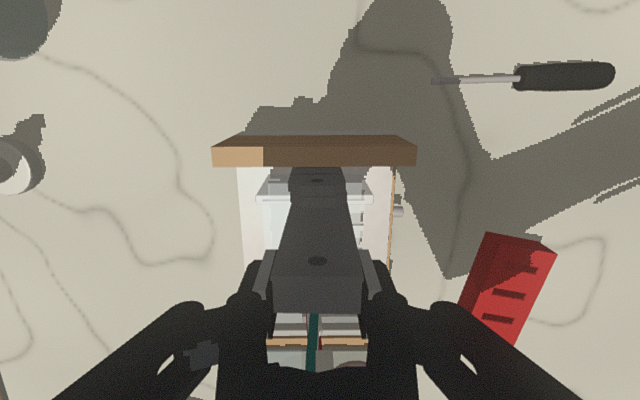

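Request:
{"fn": "step_arm", "kwargs": {
  "plan": [
    {"ax":-0.002,"ay":-0.002,"az":0,"dx":0.04,"dy":0.0,"dz":0,"jaw":30},
    {"ax":-0.002,"ay":-0.002,"az":0,"dx":0.04,"dy":0.3,"dz":0,"jaw":30},
    {"ax":-0.002,"ay":-0.002,"az":0,"dx":0.04,"dy":0.6,"dz":0,"jaw":30},
    {"ax":-0.002,"ay":-0.002,"az":0,"dx":0.04,"dy":0.7,"dz":0,"jaw":30}
  ]
}}

```text
time_s: 19.62
tcp_pos: [0.5331, 0.092, 0.1818]
tcp_rot: [-1.183, -1.249, 1.251]
contact_force: [0.5, -1.2, 0.1]
grip_width: 0.0349
```

```bash
python3 - <<'E'
from h import *
p,C=held('w18',half=0.02,step=10)
E
```

```text
tcp [0.5329 0.0919 0.1815] moved [-0.0002 -0.0001 -0.0004] F [-0.2 -1.  -2.4] 0.0349
170 2 [-0.03    0.0674 -0.0177] [0.5521 0.0628 0.1141] -0.0183 -0.017
180 60 [-0.0287  0.0465  0.0004] [0.534  0.0632 0.135 ] -0.0173 0.0181
190 65 [-0.0286  0.0256  0.0001] [0.5343 0.0632 0.1559] -0.0176 0.0177
200 66 [-0.0257  0.017   0.0004] [0.5339 0.0662 0.1645] -0.0172 0.0192
210 66 [-0.0203  0.0169  0.0014] [0.5326 0.0717 0.1646] -0.0162 0.0191
220 66 [-0.0116  0.0246  0.0009] [0.5326 0.0802 0.1569] -0.017 0.0188
230 70 [-0.0117  0.0107  0.0003] [0.5332 0.0803 0.1707] -0.0173 0.0185
240 76 [-0.0114 -0.0007  0.0003] [0.5332 0.0805 0.1822] -0.0176 0.0182
250 87 [-0.0114 -0.011   0.0001] [0.5335 0.0806 0.1925] -0.0198 0.0199
260 91 [-0.0114 -0.0204  0.0001] [0.5335 0.0805 0.2018] -0.0195 0.02
270 97 [-0.0113 -0.0283  0.0001] [0.5335 0.0807 0.2098] -0.0197 0.0198
280 103 [-0.0097 -0.033   0.0001] [0.5334 0.0822 0.2145] -0.0198 0.0199
290 108 [-0.0054 -0.0333 -0.0001] [0.5333 0.0865 0.2148] -0.0199 0.0196
300 114 [-0.0009 -0.0333  0.0003] [0.5327 0.0911 0.2147] -0.0199 0.02
310 121 [ 0.0039 -0.0332  0.0001] [0.5326 0.0956 0.2147] -0.0198 0.0199
320 45 [ 0.0007 -0.0432 -0.017 ] [0.5497 0.0919 0.2247] -0.0199 0.0197
330 57 [-0.0151 -0.0674 -0.0148] [0.5486 0.0777 0.2489] -0.0197 0.0199
```

Request:
{"fn": "step_arm", "kwargs": {
  "plan": [
    {"ax":0,"ay":0,"az":0,"dx":-0.04,"dy":0,"dz":-0.02,"jaw":30},
    {"ax":0,"ay":0,"az":0,"dx":-0.08,"dy":0.1,"dz":-0.02,"jaw":30},
    {"ax":0,"ay":0,"az":0,"dx":-0.1,"dy":0.2,"dz":-0.02,"jaw":30},
    {"ax":0,"ay":0,"az":0,"dx":-0.1,"dy":0.28,"dz":-0.02,"jaw":30}
  ]
}}

```text
time_s: 20.0
tcp_pos: [0.5348, 0.0882, 0.1726]
tcp_rot: [-1.185, -1.251, 1.249]
contact_force: [-0.1, -1.0, -1.1]
grip_width: 0.0342
```

```bash
python3 - <<'E'
from h import *
p,C=held('w19',half=0.02,step=10)
E
```

```text
tcp [0.5345 0.0882 0.1718] moved [-0.0003  0.     -0.0008] F [ 0.6  0.3 -1. ] 0.0347
174 38 [-0.0299  0.0568  0.0016] [0.5347 0.0583 0.115 ] -0.0195 0.0188
184 59 [-0.0252  0.0502  0.0018] [0.5342 0.0629 0.1216] -0.016 0.0196
194 65 [-0.0254  0.0287  0.0016] [0.5343 0.0627 0.1431] -0.016 0.0192
204 69 [-0.0255  0.0113  0.002 ] [0.5339 0.0627 0.1605] -0.0159 0.0194
214 68 [-0.0218  0.0071  0.0017] [0.534  0.0665 0.1647] -0.02 0.0194
224 71 [-0.0165  0.007   0.0015] [0.534  0.0717 0.1648] -0.0171 0.0198
234 73 [-0.0117  0.0057  0.0005] [0.5347 0.0766 0.1661] -0.0176 0.0184
244 77 [-0.0117 -0.0056 -0.    ] [0.5352 0.0766 0.1774] -0.0175 0.018
254 89 [-0.0116 -0.0155 -0.    ] [0.5352 0.0767 0.1873] -0.0199 0.0199
264 92 [-0.0116 -0.0242  0.0006] [0.5346 0.0767 0.196 ] -0.0195 0.02
274 100 [-0.0115 -0.0318  0.0002] [0.535  0.0768 0.2036] -0.0195 0.0199
284 104 [-0.0082 -0.0337 -0.0002] [0.5352 0.08   0.2055] -0.0198 0.0199
294 108 [-0.0037 -0.0336  0.0002] [0.5345 0.0845 0.2054] -0.0196 0.0199
304 116 [ 0.0009 -0.0336 -0.0002] [0.5347 0.0891 0.2054] -0.0199 0.0196
314 43 [-0.0002 -0.0412  0.0162] [0.518  0.0878 0.213 ] -0.0199 0.0197
324 45 [-0.0095 -0.0582  0.0164] [0.5186 0.0799 0.23  ] -0.0196 0.0198
334 48 [-0.015  -0.0692  0.0149] [0.5204 0.0742 0.241 ] -0.0196 0.0194
```

View pics/w19.png

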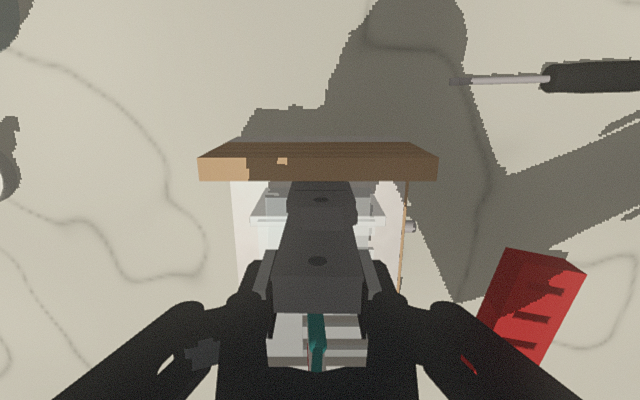

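The wedge is snug (thickness here ≈7.9 mm, in a gap of ≈8 mm). I regrip it 3 mm further to +y and a bit lower so the pads stay clear of the packers as it goes down.

Request:
{"fn": "step_arm", "kwargs": {
  "plan": [
    {"ax":0,"ay":0,"az":0,"dx":0,"dy":0,"dz":0,"jaw":40},
    {"ax":0,"ay":0,"az":0,"dx":0,"dy":0,"dz":0,"jaw":46},
    {"ax":0,"ay":0,"az":0,"dx":0.04,"dy":0,"dz":0,"jaw":48},
    {"ax":0,"ay":0,"az":0,"dx":0.08,"dy":0.1,"dz":0,"jaw":48},
    {"ax":0,"ay":0,"az":0,"dx":0.08,"dy":0.15,"dz":0,"jaw":48}
  ]
}}

```text
time_s: 20.47
tcp_pos: [0.5346, 0.0919, 0.1666]
tcp_rot: [-1.184, -1.251, 1.25]
contact_force: [-0.2, -0.3, 0.4]
grip_width: 0.0482
```

```bash
python3 - <<'E'
from h import *
p,C=held('w20',half=0.02,step=10)
E
```

```text
tcp [0.5343 0.0917 0.166 ] moved [-0.0003 -0.0002 -0.0006] F [ 0.4 -0.3 -0.9] 0.0476
176 43 [-0.0299  0.051   0.    ] [0.536  0.0618 0.115 ] -0.0171 0.0196
186 65 [-0.0294  0.03    0.0017] [0.5343 0.0621 0.136 ] -0.0159 0.0193
196 46 [-0.0299  0.0103  0.0032] [0.5328 0.0617 0.1557] -0.0157 0.0189
206 72 [-0.0278  0.0011  0.0017] [0.5342 0.0638 0.1649] -0.0158 0.0192
216 74 [-0.0228  0.0013  0.0017] [0.5339 0.0689 0.1647] -0.017 0.0199
226 76 [-0.0182 -0.      0.0003] [0.5351 0.0735 0.166 ] -0.0175 0.018
236 81 [-0.0185 -0.012   0.    ] [0.5353 0.0732 0.178 ] -0.0179 0.0176
246 87 [-0.0176 -0.02   -0.0004] [0.5357 0.0743 0.186 ] -0.0184 0.0174
256 84 [-0.0131 -0.0204 -0.0006] [0.5357 0.0785 0.1864] -0.0182 0.0171
266 85 [-0.0084 -0.0204 -0.0004] [0.5352 0.0833 0.1863] -0.0183 0.0172
276 84 [-0.0037 -0.0206 -0.0002] [0.5347 0.088  0.1866] -0.0185 0.0175
326 1 [-0.0149 -0.0659  0.0194] [0.5157 0.0758 0.2319] 0.0194 0.0194
336 8 [-0.0145 -0.0695  0.0187] [0.5164 0.0764 0.2355] -0.02 0.02
```

View pics/w20.png

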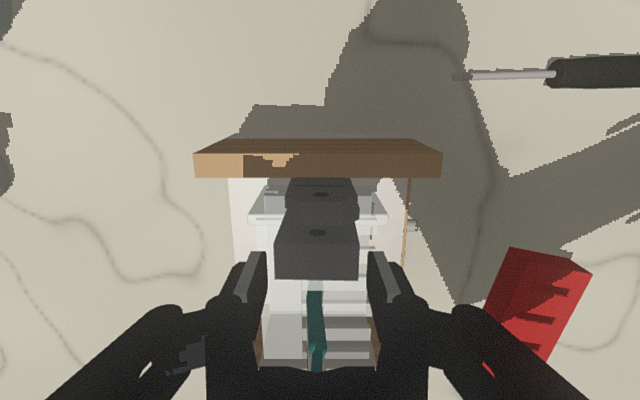

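The wedge settled on its own to top z=0.186, flat face against packer 2. Lower the open fingers around its head and grip.

Request:
{"fn": "step_arm", "kwargs": {
  "plan": [
    {"ax":0,"ay":0,"az":0,"dx":-0.05,"dy":0.1,"dz":0,"jaw":48},
    {"ax":0,"ay":0,"az":0,"dx":-0.09,"dy":0.25,"dz":0,"jaw":48},
    {"ax":0,"ay":0,"az":0,"dx":-0.09,"dy":0.38,"dz":0,"jaw":48},
    {"ax":0,"ay":0,"az":0,"dx":-0.09,"dy":0.38,"dz":0,"jaw":48}
  ]
}}

```text
time_s: 20.85
tcp_pos: [0.5342, 0.0876, 0.1498]
tcp_rot: [-1.184, -1.248, 1.251]
contact_force: [-0.2, -0.1, -0.1]
grip_width: 0.0484
```

Request:
{"fn": "step_arm", "kwargs": {
  "plan": [
    {"ax":0,"ay":0,"az":0,"dx":0,"dy":0,"dz":0,"jaw":40},
    {"ax":0,"ay":0,"az":0,"dx":0,"dy":0,"dz":0,"jaw":30},
    {"ax":0,"ay":0,"az":0,"dx":0,"dy":0,"dz":0,"jaw":30},
    {"ax":0,"ay":0,"az":0,"dx":0,"dy":0,"dz":0,"jaw":30},
    {"ax":0,"ay":0,"az":0,"dx":0,"dy":0,"dz":0,"jaw":30}
  ],
  "newtons": 80
}}

```text
time_s: 21.27
tcp_pos: [0.5349, 0.0878, 0.1518]
tcp_rot: [-1.185, -1.251, 1.25]
contact_force: [-0.7, -0.1, -0.8]
grip_width: 0.0349
```

```bash
python3 - <<'E'
from h import *
p,C=held('w21',half=0.02,step=8)
go([.5345,.088,.145],3.1)
E
```

```text
tcp [0.5349 0.0878 0.1518] moved [-0. -0. -0.] F [ 0.3 -1.  -0.3] 0.0351
182 4 [-0.03    0.0376  0.0077] [0.5289 0.0573 0.1142] -0.0163 0.0146
190 70 [-0.0256  0.0364  0.    ] [0.5363 0.0622 0.1154] -0.0196 0.0198
198 68 [-0.0253  0.0223  0.0021] [0.5342 0.0623 0.1296] -0.0156 0.02
206 72 [-0.0256  0.0085  0.002 ] [0.5343 0.062  0.1433] -0.0152 0.0199
214 79 [-0.0261 -0.0038  0.0021] [0.5342 0.0616 0.1556] -0.0156 0.0199
222 79 [-0.0259 -0.013   0.002 ] [0.5343 0.0619 0.1648] -0.0156 0.0198
230 79 [-0.0222 -0.0129  0.002 ] [0.5341 0.0657 0.1648] -0.017 0.0197
238 80 [-0.0183 -0.0128  0.0013] [0.5345 0.0694 0.1646] -0.017 0.0194
246 82 [-0.0145 -0.0129  0.0005] [0.5352 0.073  0.1647] -0.0173 0.0184
254 89 [-0.0144 -0.0202 -0.0002] [0.5358 0.0734 0.1719] -0.02 0.0183
262 93 [-0.0146 -0.0273 -0.0002] [0.5358 0.0732 0.1791] -0.02 0.0195
270 97 [-0.0147 -0.0337 -0.0002] [0.5358 0.073  0.1855] -0.0197 0.0196
278 101 [-0.0117 -0.0344 -0.0002] [0.5356 0.0763 0.1862] -0.0199 0.0195
286 106 [-0.0084 -0.0347  0.    ] [0.5352 0.0793 0.1865] -0.0197 0.0198
294 108 [-0.0049 -0.0347  0.    ] [0.535  0.0827 0.1865] -0.0197 0.0198
302 116 [-0.0015 -0.035  -0.0004] [0.5352 0.0861 0.1868] -0.0199 0.0198
310 72 [ 0.0016 -0.0358  0.0098] [0.5249 0.0887 0.1876] -0.0199 0.0198
318 44 [-0.0002 -0.0428  0.0001] [0.5347 0.0877 0.1946] -0.0199 0.0199
326 46 [-0.01  -0.059 -0.   ] [0.5356 0.0787 0.2109] -0.0198 0.02
334 57 [-0.0149 -0.0684 -0.0146] [0.5501 0.0733 0.2202] -0.0198 0.0196
dx dy dz [0.007 0.17  0.009] a [ 0.0018  0.0012 -0.0014] rows>= 0.2
```

View pics/w21.png

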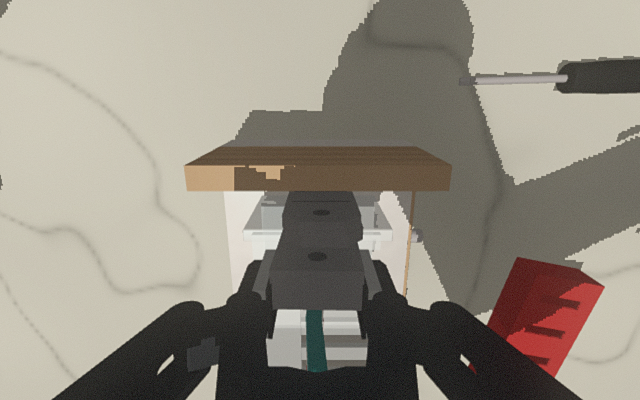

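Gripped (opening 35 mm, head at (317,265)), pads 3 mm clear of the packers. Now I press down stepwise and watch the force.

Request:
{"fn": "step_arm", "kwargs": {
  "plan": [
    {"ax":0,"ay":0,"az":0,"dx":0,"dy":0.03,"dz":0,"jaw":30},
    {"ax":0,"ay":0,"az":0,"dx":0,"dy":0.07,"dz":0,"jaw":30},
    {"ax":0,"ay":0,"az":0,"dx":0,"dy":0.07,"dz":0,"jaw":30}
  ]
}}

```text
time_s: 21.57
tcp_pos: [0.5349, 0.0878, 0.1487]
tcp_rot: [-1.185, -1.251, 1.25]
contact_force: [0.5, -1.0, -0.4]
grip_width: 0.035
```

Request:
{"fn": "step_arm", "kwargs": {
  "plan": [
    {"ax":0,"ay":0,"az":0,"dx":0,"dy":0.03,"dz":0,"jaw":30},
    {"ax":0,"ay":0,"az":0,"dx":0,"dy":0.05,"dz":0,"jaw":30}
  ]
}}

```text
time_s: 21.73
tcp_pos: [0.5349, 0.0879, 0.1469]
tcp_rot: [-1.185, -1.251, 1.25]
contact_force: [-0.5, -1.8, 0.4]
grip_width: 0.0349
```

Request:
{"fn": "step_arm", "kwargs": {
  "plan": [
    {"ax":0,"ay":0,"az":0,"dx":0,"dy":0.03,"dz":0,"jaw":30},
    {"ax":0,"ay":0,"az":0,"dx":0,"dy":0.05,"dz":0,"jaw":30}
  ]
}}

```text
time_s: 21.9
tcp_pos: [0.5349, 0.0879, 0.1448]
tcp_rot: [-1.185, -1.251, 1.25]
contact_force: [-1.0, 0.2, 1.3]
grip_width: 0.0346
```

Request:
{"fn": "step_arm", "kwargs": {
  "plan": [
    {"ax":0,"ay":0,"az":0,"dx":0,"dy":0.03,"dz":0,"jaw":30},
    {"ax":0,"ay":0,"az":0,"dx":0,"dy":0.04,"dz":0,"jaw":30}
  ]
}}

```text
time_s: 22.07
tcp_pos: [0.5351, 0.0878, 0.1441]
tcp_rot: [-1.185, -1.251, 1.249]
contact_force: [-2.5, -0.6, 5.9]
grip_width: 0.0351
```

Request:
{"fn": "step_arm", "kwargs": {
  "plan": [
    {"ax":0,"ay":0,"az":0,"dx":0,"dy":0.01,"dz":0,"jaw":30},
    {"ax":0,"ay":0,"az":0,"dx":0,"dy":0.02,"dz":0,"jaw":30}
  ]
}}

```text
time_s: 22.23
tcp_pos: [0.5352, 0.0878, 0.144]
tcp_rot: [-1.186, -1.252, 1.249]
contact_force: [-3.3, 0.9, 8.4]
grip_width: 0.0349
```

```bash
python3 - <<'E'
from h import *
p,C=held('w22',half=0.02,step=8)
for u in (262,270,372,380):
  for v in range(205,270,3):
    if 0.1<C[v,u,2]<.118: print(u,v,C[v,u].round(4))
E
```

```text
tcp [0.5351 0.0878 0.1439] moved [-0.  0. -0.] F [-2.6 -0.2  6.5] 0.0351
186 10 [-0.0299  0.0296  0.0055] [0.5314 0.0576 0.1143] -0.0096 0.019
194 72 [-0.0256  0.0287  0.    ] [0.5366 0.0622 0.1153] -0.0195 0.0195
202 70 [-0.0255  0.0152  0.0021] [0.5345 0.0621 0.1288] -0.0155 0.0196
210 75 [-0.0258  0.0022  0.0022] [0.5344 0.0618 0.1417] -0.0152 0.0197
218 81 [-0.0262 -0.009   0.002 ] [0.5346 0.0615 0.1529] -0.0157 0.0195
226 81 [-0.0263 -0.0183  0.0023] [0.5342 0.0615 0.1622] -0.0153 0.0196
234 82 [-0.0238 -0.0207  0.0021] [0.5343 0.0641 0.1646] -0.0171 0.0197
242 85 [-0.0204 -0.0211  0.0015] [0.5347 0.0675 0.165 ] -0.0173 0.0196
250 85 [-0.0166 -0.0208  0.0003] [0.5357 0.0711 0.1647] -0.0196 0.0184
258 89 [-0.0145 -0.0238  0.0002] [0.5356 0.0732 0.1678] -0.0197 0.0183
266 93 [-0.0147 -0.0305  0.0002] [0.5356 0.0733 0.1745] -0.018 0.0196
274 99 [-0.0135 -0.0345  0.0002] [0.5355 0.0744 0.1785] -0.0198 0.0199
282 104 [-0.01   -0.0344  0.    ] [0.5355 0.0779 0.1783] -0.0198 0.0199
290 108 [-0.0067 -0.0347  0.    ] [0.5354 0.081  0.1787] -0.0199 0.0198
298 111 [-0.0033 -0.0349 -0.0005]
[... 833 characters left out ...]
619 0.0923 0.1146]
270 244 [0.5618 0.0939 0.1152]
270 247 [0.5618 0.0958 0.1153]
372 229 [0.5018 0.0858 0.1043]
372 232 [0.5025 0.0858 0.1089]
372 235 [0.5031 0.0859 0.113 ]
372 238 [0.503  0.0877 0.1134]
372 241 [0.5032 0.0888 0.1151]
372 244 [0.5029 0.0908 0.1148]
372 247 [0.5029 0.0922 0.1159]
372 250 [0.5006 0.099  0.1059]
372 253 [0.5001 0.1016 0.1048]
372 256 [0.5002 0.1031 0.106 ]
380 229 [0.497  0.0855 0.1045]
380 232 [0.4975 0.086  0.1078]
380 235 [0.4986 0.0855 0.1133]
380 238 [0.4988 0.0867 0.115 ]
380 241 [0.4986 0.0885 0.1152]
380 244 [0.4985 0.09   0.1158]
380 247 [0.4984 0.0918 0.1162]
380 250 [0.4956 0.099  0.1053]
380 253 [0.4952 0.1014 0.1046]
380 256 [0.4951 0.1031 0.1054]
```

View pics/w22.png

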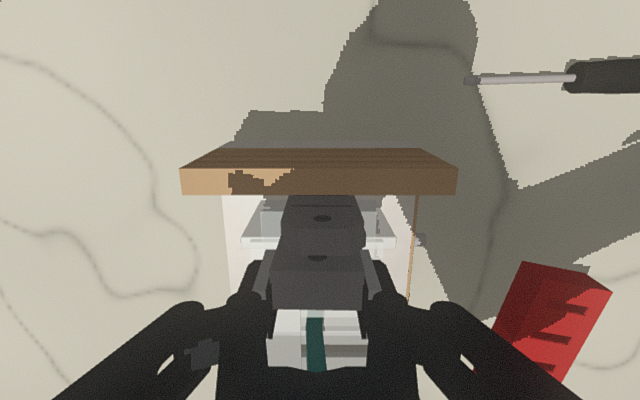

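The cheek has moved from y≈0.0847 to ≈0.0877 (3 mm). The force is now rising with almost no further travel, so the rack appears seated. I press a little firmer to confirm.

Request:
{"fn": "step_arm", "kwargs": {
  "plan": [
    {"ax":0,"ay":0,"az":0,"dx":0,"dy":0.02,"dz":0,"jaw":30},
    {"ax":0,"ay":0,"az":0,"dx":0,"dy":0.04,"dz":0,"jaw":30},
    {"ax":0,"ay":0,"az":0,"dx":0,"dy":0.04,"dz":0,"jaw":30}
  ]
}}

```text
time_s: 22.53
tcp_pos: [0.5354, 0.0878, 0.1434]
tcp_rot: [-1.187, -1.253, 1.249]
contact_force: [-4.5, -0.4, 11.3]
grip_width: 0.0348
```

```bash
python3 - <<'E'
from h import *
s=sensors.observe();print(s['tcp_pos'],s['contact_force'],s['moment'])
p=read_camera('wrist');C=cloud(p)
m=(C[...,2]>.085)&(C[...,2]<.111)&(C[...,1]>.08)&(C[...,1]<.094)
for a,b in((.49,.515),(.555,.577)):
    k=m&(C[...,0]>a)&(C[...,0]<b);q=C[k];print(k.sum(),np.median(q,0).round(4),'at x=.534:',(np.median(q[:,1]-(q[:,0]-.534)*.0542)).round(4))
p=dict(np.load('w1.npz'));C=cloud(p);m=(C[...,2]>.085)&(C[...,2]<.111)&(C[...,1]>.08)&(C[...,1]<.094)
for a,b in((.49,.515),(.555,.577)):
    k=m&(C[...,0]>a)&(C[...,0]<b);q=C[k];print('start',k.sum(),(np.median(q[:,1]-(q[:,0]-.534)*.0542)).round(4))
E
```

```text
[0.53539203 0.087794   0.14344932] [-4.4807059  -0.42786157 11.25065013] [-0.16627058  1.59969846 -0.08783932]
409 [0.4979 0.0857 0.1001] at x=.534: 0.0877
500 [0.5675 0.0896 0.0996] at x=.534: 0.0878
start 86 0.0847
start 56 0.0847
```

Request:
{"fn": "step_arm", "kwargs": {
  "plan": [
    {"ax":0,"ay":0,"az":0,"dx":0,"dy":0.02,"dz":0,"jaw":30},
    {"ax":0,"ay":0,"az":0,"dx":0,"dy":0.04,"dz":0,"jaw":30},
    {"ax":0,"ay":0,"az":0,"dx":0,"dy":0.04,"dz":0,"jaw":30}
  ]
}}

```text
time_s: 22.83
tcp_pos: [0.5356, 0.0878, 0.1431]
tcp_rot: [-1.187, -1.254, 1.248]
contact_force: [-7.0, -0.4, 15.5]
grip_width: 0.0348
```

```bash
python3 - <<'E'
from h import *
s=sensors.observe();print(s['tcp_pos'],s['contact_force'],s['moment'])
p,C=held('w23',half=.012,step=8)
m=(C[...,2]>.085)&(C[...,2]<.111)&(C[...,1]>.08)&(C[...,1]<.094)
for a,b in((.49,.515),(.555,.577)):
    k=m&(C[...,0]>a)&(C[...,0]<b);q=C[k];print(k.sum(),'at x=.534:',(np.median(q[:,1]-(q[:,0]-.534)*.0542)).round(4))
p=read_camera('scene');save(p,'scene1')
im=p['color'][130:300,150:560];cv2.imwrite('pics/scene1c.png',cv2.resize(im[:,:,::-1],None,fx=1.9,fy=1.9))
E
```

```text
[0.53561184 0.08778457 0.14310128] [-6.97675031 -0.42067479 15.4775488 ] [-0.07054521  2.46106163 -0.10415757]
tcp [0.5356 0.0878 0.1431] moved [-0.  0.  0.] F [-7.1 -0.  14.9] 0.0346
187 36 [-0.0298  0.028   0.0003] [0.5371 0.0581 0.1151] -0.0116 0.0117
195 43 [-0.0253  0.0279 -0.0002] [0.5374 0.0625 0.1153] -0.0116 0.0117
203 47 [-0.0255  0.0136 -0.0002] [0.5373 0.0624 0.1295] -0.0118 0.0114
211 52 [-0.0259  0.0008  0.0001] [0.537  0.062  0.1423] -0.0119 0.012
219 55 [-0.0262 -0.0101 -0.0001] [0.5371 0.0617 0.1533] -0.0119 0.0116
227 58 [-0.0263 -0.0194  0.0001] [0.5369 0.0614 0.1626] -0.0118 0.0117
235 58 [-0.0239 -0.022   0.0001] [0.5367 0.0638 0.1652] -0.012 0.012
243 58 [-0.0204 -0.0221  0.0005] [0.5361 0.0673 0.1652] -0.0117 0.0119
251 57 [-0.0167 -0.0219  0.0003] [0.5361 0.0711 0.165 ] -0.0117 0.0118
259 59 [-0.0146 -0.0247 -0.0001] [0.5364 0.0732 0.1679] -0.0118 0.0119
267 62 [-0.0147 -0.0314  0.0001] [0.5362 0.0731 0.1745] -0.0117 0.0117
275 64 [-0.0131 -0.0345  0.0001] [0.5361 0.0747 0.1776] -0.0119 0.0119
283 63 [-0.0097 -0.0345  0.0002] [0.5357 0.0781 0.1776] -0.0116 0.0119
291 61 [-0.0062 -0.0346  0.0002] [0.5355 0.0818 0.1777] -0.0116 0.0117
299 62 [-0.0026 -0.0347  0.    ] [0.5355 0.0851 0.1778] -0.0118 0.0119
307 61 [ 0.0009 -0.0348  0.0002] [0.5351 0.0887 0.1779] -0.0119 0.012
409 at x=.534: 0.0877
499 at x=.534: 0.0878
```

View pics/scene1c.png

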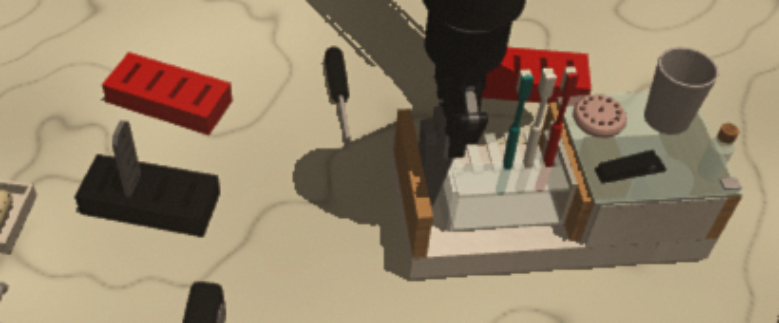

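View pics/w23.png

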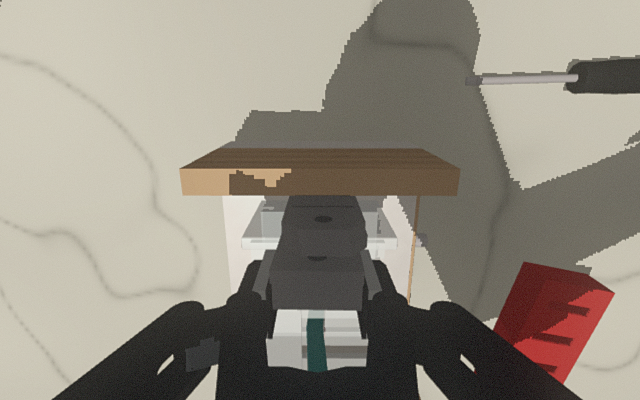

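Between 6.5 N and 15 N of press the cheek stayed at y=0.0877 and the wedge hardly moved, so the rack is tight. The third packer is still in the black stand at (125,160) in the crop, and nothing else has moved. Handing in.

```bash
python3 - <<'E'
from h import *
print(order.hand_in());s=sensors.observe();print(s['time_s'],s['tcp_pos'],s['contact_force'])
E
```

```text
the job is handed in; nothing more can be done
None
the job is handed in; nothing more can be done
```

The job is handed in after about 23 s of robot time. Two packers stand side by side from the right panel. The wedge is pressed between them and the rack, thin end down with its slope to the rack, and the gripper still holds it at about 15 N.

- **How many packers:** I measured the gap at about 22.5 mm at the start, which is about 25.5 mm with the rack tight. Two packers leave about 13 mm for the wedge. A third might also have fitted, but two were enough for the wedge to tighten, so the third stayed in the black stand.
- **Rack tight:** the cheek moved 3 mm towards the divider. It then stayed put while the press rose from about 6.5 to 15 N and the wedge sank less than 1 mm.
- **Wedge position:** the tip ended about 13 mm above the bay floor.
- **Other things:** in the last scene picture nothing else looked moved.
- **Not perfect:** the wedging leans the packers about 1.5–2° towards the panel. While I pressed, the wrist also read about 7 N sideways, along the cabinet's depth (x); I left it.
- **Unplanned movement:** I let go of the wedge once during insertion to regrip it with the pads clear of the packers. It settled about 19 mm deeper on its own before I took hold again.

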